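# Load the bench-top oven with the push stick

## Task

Get the oven loaded: pull its door right down, stand every lidded cocotte upright on the baking tray out on the wooden ledge, then hold the wooden push stick and with it feed the loaded tray along the metal fence into the oven until it is fully inside, keeping the tray's side against the fence all the way through the doorway and never pushing the tray with the gripper itself. Then lay the stick back on the middle of its cork mat and push the door up until it is fully shut. Leave the mortar, bowl, canister and spatula where they are.

Things in the scene. Friction and masses are not known exactly. Their poses are not given: they have to be found in the camera images.
- oven: Fixed unit: bench-top oven with a wooden feeding ledge and a metal fence before its mouth. Origin on the slate; y axis = feeding direction (about the robot's left), x away from the robot, z up. In its frame, mm: ledge, top z 60, x -105..100, y -230..30; two steel runners, top z 60, go on to y 108 at x -85..-60 and 50..75; door when down bridges y 112..220, inner face up, z 56.5.
- fence (a point): Point on the fence's straight guiding face, at ledge height, axes as the oven's: a 15 mm metal bar on the side away from the robot, its face at oven x 75 mm, z 45..88, from oven y -230 on into the oven to its back wall. The tray is to slide along it.
- mouth (a point): Point on the oven floor in the mouth, at oven (0, 220, 55) mm, axes as the oven's. Inside of the oven: oven x -90..75, y 220..440 (back wall), z 55..172. Glass roof, top at z 180. Outside x -98..160 with a control column at x 90..160.
- door (a joint): Angle of the oven's bottom-hinged door, rad: 0 shut (upright), 1.571 right down (level, at its stop). Hinge line parallel to the oven's x axis at oven y 220, z 56.5 (mm). Door panel 160 wide, 108 high, 14 thick. The hinge is stiff with friction (0.3 N m): the door stays where it is left, or nearly.
- door_bar (a point): Middle of the door's round bar handle, 12 mm thick, 100 long, parallel to the oven's x axis, free all round: 152 mm from the hinge line, 9 mm outside the door's inner face, 44 mm past the door's free edge, on two arms 39 mm either side of the middle. Door shut: oven (-5, 211, 208.5) mm, above the roof; door down: (-5, 68, 47.5). Can be pinched from above at any angle.
- tray: Loose dark steel baking tray, 150 (its x) x 170 (y) mm, floor 6 thick, rim 4 thick, top at 22; 0.5 kg. Origin centre of underside; axes about the oven's. Starts on the ledge off the fence. Against the fence its origin is at oven x 0; fully inside, so that the door can shut: origin at oven y 330 to 355 mm.
- tray_gap (a point): Middle of the tray's rear (-y) wall between two lugs, at tray (-20, -85, 11) mm. The lugs, 8 thick, 22 high, stick out 20 mm to -y and leave a gap 40 wide in x: there the end of the stick can push on the wall and steer sideways.
- mat: Fixed cork mat on the slate, 280 (x) x 120 (y) x 3 mm, the push stick's place. Origin centre of its underside.
- stick: Loose wooden push stick, 0.12 kg. Origin on its underside, below the middle of the grip. Along its x axis: shaft 26 wide, 20 high, from x -70 to the pushing end at x 140 mm; on it a grip 60 long (x -30..30), 20 wide (y), up to z 44.
- cocotte0: Small white lidded stoneware cocotte, 56 mm across, 40 high to the top of the lid, on it a round knob 22 mm across, 26 high (66 in all); 0.16 kg. Origin centre of its underside. There are two to four cocottes, all alike; an absent one reads None.
- cocotte1: Small white lidded stoneware cocotte, 56 mm across, 40 high to the top of the lid, on it a round knob 22 mm across, 26 high (66 in all); 0.16 kg. Origin centre of its underside. There are two to four cocottes, all alike; an absent one reads None.
- cocotte2: Small white lidded stoneware cocotte, 56 mm across, 40 high to the top of the lid, on it a round knob 22 mm across, 26 high (66 in all); 0.16 kg. Origin centre of its underside. There are two to four cocottes, all alike; an absent one reads None.
- cocotte3: Small white lidded stoneware cocotte, 56 mm across, 40 high to the top of the lid, on it a round knob 22 mm across, 26 high (66 in all); 0.16 kg. Origin centre of its underside. There are two to four cocottes, all alike; an absent one reads None.
- mortar: Stone mortar, 124 mm across, 85 high, to be left alone.
- bowl: Olive-wood bowl, 150 mm across, 60 high, to be left alone.
- canister: Stainless canister with twist cap, 92 mm across, 132 high, to be left alone.
- spatula: Coral silicone spatula, 180 mm long, lying on the slate, to be left alone. Origin under the middle of its length.
Not all that is in view belongs to the job. Leave any orange, pink or purple look-alike of the cocotte3 alone.

How it is judged:
By the outcome, as a careful person would: the job done as asked, in the order asked, and still so for the second after the job is handed in, with the robot touching nothing.
Of cocotte0, cocotte1, cocotte2, cocotte3 only 2 to 4 are there at a start; the rules pass over those that are not, and their reading is None.
At some moment in a run one of cocotte0, cocotte1, cocotte2, cocotte3, stick may be knocked a few centimetres aside while the robot is not near it.
Once in a run the grip may slacken for a moment while it holds something.
It also fails if it takes over 210 s, if anything falls off the work surface, if the arm or the gripper's body presses on something with over 40 N, if the wrist force passes 120 N, or if a joint passes its speed limit or range.

## Robot

A 6-joint arm with a two-finger parallel gripper is mounted at the origin on the work surface. World frame = base frame: x ahead of the robot, y to its left, z up, the work surface at z = 0. Lengths are in m, angles in rad, forces in N, time in s.
With the tool pointing down it reaches from about 0.275 to 0.825 m from the base axis. Payload 4.9 kg.
Tool frame: the origin (TCP) lies between the finger pads; the fingertips stand robot.tip_extent ahead of it and the grasp point (between the pads) lies 2 mm behind it (robot.tip_extent is the distance from the TCP to the fingertips, in m); z points along the fingers, y is the direction in which the jaws open and shut (so a half turn about z gives the same grasp; the last joint's range is limited). The gripper opens to 85 mm and grips with 20 to 120 N. Pads are 22 mm wide; open, the fingers measure 114 mm over their backs; the gripper's body (76 mm by 85 mm) begins 54 mm behind the grasp point. The pads swing forward as they close: fully open they stand 13 mm farther back than shut.
Start: joints at [1.144, 0.326, -0.193, 1.052, 0, 1.437], TCP at [0.159, 0.527, 0.248] pointing down, gripper open.
Joint ranges: [-2.65, 2.65], [-0.97, 1.79], [-1.3, 1.35], [-1.93, 2.1], [-1.47, 1.37], [-3.14, 3.14]. Speed limits (rad/s): [2.57, 2.57, 3.14, 3.14, 3.14, 3.14].

## Interface

Orientations are given as [roll, pitch, yaw] about the fixed x, y, z axes, in that order (R = Rz(yaw) Ry(pitch) Rx(roll)).
In Python, from workcell import robot gives the robot as it stands.
- The arm moves only by the tool step_arm, never from a script. Its argument "targets" is text: rows parted by semicolons, each of 7 numbers parted by spaces: the shift along the tool's x, y, z in mm, then the turn, a rotation vector about the tool's x, y, z in rad, then the closure, from 0 (fully open) to 1 (shut). A call has 1 to 12 rows; each row shifts and turns the commanded pose from where the row before left it, along the tool's axes as they then stand; what a row does not reach is not made up. A row lasts 1/12 s, in which the tool goes at most 41.7 mm and 7.16 degrees, less where a joint would pass 70% of its speed; a pose out of reach is approached as far as the arm can. A call with a gripper value outside its range is refused whole. The fingers move at their own pace and stop on an object; "force" is the grip in N (left out, the last holds). Time passes only in rows, so rows that do not move let the fingers close. It gives the time, the measured TCP pose, the force and the opening at its end, in the units of the state.
- robot.get_obs(): the state, without advancing time (a new reading comes with each control period).
- robot.capture(name): name is "scene" or "top" or "wrist"; returns a dict with "color" (480x640x3 uint8, blue, green, red), "z_map" (480x640 float32, m along the optical axis (not along the pixel's ray), 0 where there is no reading), "camera_matrix" (3x3 intrinsics, pixels), "k1" (the pictures are not rectified: a ray, as slopes to the right and down, at radius r is drawn at 1 + k1 r^2 times it, then the intrinsics apply), "R" (3x3) and "t" (3): a world point X has camera coordinates R X + t. Camera axes: x right, y down, z forward; pixel columns grow to the right and rows downward; lengths in m; the calibration is good to about 2 mm. A picture is of the moment at which its call begins.
- robot.job_done(): hands the job in, once; it reports no verdict.
Trained networks look in the newest picture that a camera, given by its name, has taken for a name from the list of things; names that differ only in an ending like _2 or _b are one class to them, and where a whole thing is asked for, a point or a joint stands for the part that bears it (a point fixed in the world has none). Each returns a list of dicts, best first, with "p" (0 to 1); they miss things now and then, are a little off and sometimes report something else, mostly with a low value. They report only what shows in the picture. A call takes as long as a camera call. They do not tell look-alikes from the thing itself.
- robot.cut_out(name, camera): "mask" (480x640 bool, what is visible of it).
- robot.pinpoint(name, camera): "point" ([x, y, z] in m, in world coordinates, good to about 4 mm: a listed point, or the origin of a listed thing).
The state is a dict: "t": time; "q": joint angles; "qd": joint speeds; "effort": joint torques, N m; "ee_pos": TCP position; "orientation": TCP orientation; "force": force on the tool from outside, world axes, zero at the start; "wrist_torque": the same for the moment, N m; "width": opening from 0.0 (shut) to 1.0 (fully open).
Only numpy, scipy, OpenCV 4.12 (cv2) and the standard library are available. Lean on these libraries where they do the work, as an engineer would, in place of code of your own. Each camera call takes 0.05 s, during which the arm holds its last target.

## Working session

There is one attempt and no reset: what is moved stays moved. The work goes in short steps, Python scripts to look and compute and a tool call to move; the robot and the scene stay as the last step left them, time stands still between calls to the robot, and variables do not carry over. Pictures are saved under pics/ and viewed, and the job is handed in when it is done.

Besides the shell and the picture viewer there is one more tool, called as name(argument=value, ...) on one line, values as JSON. step_arm: Moves the arm, as the interface text tells. Its arguments: {"type":"object","properties":{"targets":{"type":"string"},"force":{"type":"number"}},"required":["targets"]}

```bash
ls -la; mkdir -p pics
cat > h.py <<'E'
import numpy as np, cv2
from workcell import robot
def cap(n,f=None):
    c=robot.capture(n)
    if f: cv2.imwrite('pics/'+f,c['color'])
    return c
def unproj(c,u,v,z=None):
    K=c['camera_matrix'];k1=c['k1']
    xd=(u-K[0,2])/K[0,0];yd=(v-K[1,2])/K[1,1]
    x,y=xd,yd
    for _ in range(20):
        r2=x*x+y*y; x=xd/(1+k1*r2); y=yd/(1+k1*r2)
    if z is None: z=c['z_map'][int(round(v)),int(round(u))]
    return c['R'].T@(np.array([x*z,y*z,z])-c['t'])
def cloud(c):
    K=c['camera_matrix'];k1=c['k1']
    v,u=np.mgrid[0:480,0:640]
    xd=(u-K[0,2])/K[0,0];yd=(v-K[1,2])/K[1,1];x,y=xd.copy(),yd.copy()
    for _ in range(20):
        r2=x*x+y*y; x=xd/(1+k1*r2); y=yd/(1+k1*r2)
    z=c['z_map']; P=np.stack([x*z,y*z,z],-1)-c['t']
    P=P@c['R']; P[z<=0]=np.nan
    return P
def proj(c,X):
    p=c['R']@np.asarray(X)+c['t'];x,y=p[0]/p[2],p[1]/p[2];f=1+c['k1']*(x*x+y*y)
    K=c['camera_matrix'];return K[0,0]*x*f+K[0,2],K[1,1]*y*f+K[1,2]
E
python3 - <<'E'
from h import *
print({k:(np.round(v,3) if not isinstance(v,str) else v) for k,v in robot.get_obs().items()}, robot.tip_extent)
for n in ['scene','top','wrist']:
    c=cap(n,n+'0.png')
    print(n,c['t'],-c['R'].T@c['t'],c['k1'],c['camera_matrix'][0,0])
    if n=='wrist':continue
    for o in ['oven','fence','mouth','door','door_bar','tray','tray_gap','mat','stick','cocotte0','mortar','bowl','canister','spatula']:
        try: print(n,o,[(np.round(d['point'],4),round(d['p'],2)) for d in robot.pinpoint(o,n)])
        except Exception as e: print(n,o,e)
E
```

```text
total 12
drwxr-xr-x  3 agent agent 4096 Dec  7 00:06 .
drwxr-xr-x 23 root  root  4096 Dec  7 00:06 ..
drwxr-xr-x  2 agent agent 4096 Dec  7 00:06 pics
{'t': np.float64(0.0), 'q': array([ 1.144,  0.327, -0.194,  1.052,  0.   ,  1.437]), 'qd': array([-0.   ,  0.   ,  0.001, -0.   , -0.001,  0.001]), 'effort': array([ 3.0000e-03, -4.4339e+01,  2.6244e+01,  1.6000e-02,  0.0000e+00,
       -0.0000e+00]), 'ee_pos': array([0.159, 0.526, 0.247]), 'orientation': array([-3.14 , -0.   ,  2.849]), 'force': array([-0.337, -0.889,  1.006]), 'wrist_torque': array([-0.023,  0.015,  0.009]), 'width': np.float64(1.0)} 0.017
scene [ 0.03503356 -0.27794005  1.67071114] [1.36282464 0.05311127 1.0048094 ] 0.021708942058800845 474.3011569093814
scene oven [(array([ 0.6004, -0.0183, -0.0009]), 0.92)]
scene fence [(array([ 0.6749, -0.1199,  0.0614]), 0.93)]
scene mouth [(array([0.5968, 0.2032, 0.0577]), 0.9)]
scene door it knows: bowl, canister, cocotte, door_bar, fence, mat, mortar, mouth, oven, spatula, stick, tray, tray_gap
scene door_bar [(array([0.5904, 0.1749, 0.2067]), 0.71)]
scene tray [(array([ 0.58
[... 1826 characters left out ...]
0622]), 0.68)]
top stick [(array([ 4.630e-01, -3.916e-01,  2.000e-04]), 0.79), (array([ 0.5667, -0.2065,  0.0735]), 0.56)]
top cocotte0 [(array([ 0.3743,  0.2338, -0.0005]), 0.83), (array([ 0.2609, -0.2203, -0.0052]), 0.73), (array([ 0.2447, -0.345 , -0.0029]), 0.57), (array([ 0.3922, -0.1924, -0.0029]), 0.56), (array([ 0.3504, -0.0493,  0.0024]), 0.5)]
top mortar [(array([ 0.8076, -0.0135,  0.002 ]), 0.93)]
top bowl [(array([ 0.363 ,  0.5175, -0.0018]), 0.89)]
top canister [(array([ 0.371 , -0.5061,  0.0015]), 0.88)]
top spatula [(array([ 0.5802, -0.5429,  0.0016]), 0.64)]
wrist [-0.54968051 -0.03747657  0.37858085] [0.08846632 0.54719698 0.37366535] -0.011801105708789665 380.32157396791683
```

View pics/scene0.png

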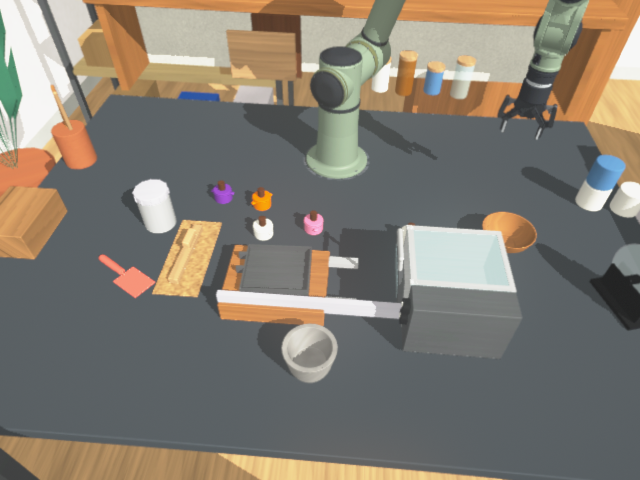

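View pics/top0.png

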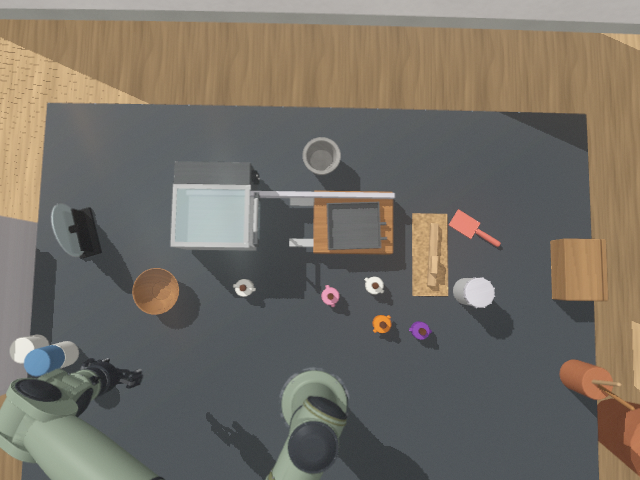

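Run:
```python
from h import *
for n in ['scene','top']:
    c=cap(n); P=cloud(c)
    X,Y,Z=P[...,0],P[...,1],P[...,2]
    m=(X>0.65)&(X<0.72)&(Y>-0.25)&(Y<0.18)&(Z>0.078)&(Z<0.098)
    q=P[m]; print(n,m.sum(),np.median(q[:,2]))
    ys=np.arange(-0.24,0.18,0.03); r=[]
    for y in ys:
        s=q[abs(q[:,1]-y)<0.015]
        if len(s)>5: r.append((y,np.percentile(s[:,0],3),np.median(s[:,0]),np.percentile(s[:,0],97)))
    r=np.array(r); print(np.round(r,4)); 
    for k in (1,2,3): print(np.polyfit(r[:,0],r[:,k],1))
    print('fence y range',q[:,1].min(),q[:,1].max())
    # roof
    m=(X>0.45)&(X<0.75)&(Y>0.15)&(Y<0.5)&(Z>0.17)&(Z<0.19); q=P[m]; 
    if len(q): print('roof',np.percentile(q,[2,98],axis=0),np.median(q[:,2]))
    m=(X>0.45)&(X<0.75)&(Y>0.13)&(Y<0.3)&(Z>0.195)&(Z<0.23); q=P[m]; print('bar',m.sum(),np.percentile(q,[2,50,98],axis=0))
    # tray rim
    m=(X>0.48)&(X<0.66)&(Y>-0.25)&(Y<0.0)&(Z>0.077)&(Z<0.09); q=P[m]; print('rim',len(q),np.percentile(q,[1,50,99],axis=0))
    rc=cv2.minAreaRect((q[:,:2]*1000).astype(np.float32)); print(rc)
    # stick
    m=(X>0.3)&(X<0.7)&(Y>-0.46)&(Y<-0.31)&(Z>0.015)&(Z<0.06); q=P[m]; print('stick',len(q),cv2.minAreaRect((q[:,:2]*1000).astype(np.float32)))
    g=q[q[:,2]>0.037]; print('grip',len(g),cv2.minAreaRect((g[:,:2]*1000).astype(np.float32)),np.median(g[:,2]))
    g=q[q[:,2]<0.03];print('shaft',cv2.minAreaRect((g[:,:2]*1000).astype(np.float32)),np.median(g[:,2]))
    m=(X>0.3)&(X<0.5)&(Y>-0.25)&(Y<0.3)&(Z>0.05)&(Z<0.075)
    num,lab=cv2.connectedComponents(m.astype(np.uint8))
    for i in range(1,num):
        s=P[lab==i]
        if len(s)>4: print('knob',len(s),np.round(s.mean(0),4),s[:,2].max().round(4), c['color'][lab==i].mean(0).round())
```

```text
scene 1430 0.08585643249728872
[[-0.24    0.6734  0.6838  0.6902]
 [-0.21    0.6569  0.6841  0.6908]
 [-0.18    0.6569  0.6825  0.6909]
 [-0.15    0.6556  0.6811  0.6896]
 [-0.12    0.6537  0.6821  0.6896]
 [-0.09    0.6531  0.6814  0.6903]
 [-0.06    0.6515  0.6821  0.69  ]
 [-0.03    0.6524  0.6828  0.6903]
 [ 0.      0.6739  0.684   0.69  ]
 [ 0.03    0.6731  0.6824  0.6893]
 [ 0.06    0.6735  0.6837  0.6895]
 [ 0.09    0.6725  0.683   0.6896]
 [ 0.12    0.673   0.6841  0.6899]
 [ 0.15    0.6718  0.6829  0.6892]]
[0.04263441 0.66559445]
[0.00142832 0.68293019]
[-0.00274962  0.68982636]
fence y range -0.2472930975591645 0.17910634525193916
roof [[0.50544111 0.20596293 0.17591194]
 [0.74603795 0.42808229 0.18267651]] 0.17928367648744029
bar 171 [[0.54785442 0.17400773 0.20409691]
 [0.60204152 0.17913509 0.21053414]
 [0.64226108 0.18542279 0.21409138]]
rim 469 [[ 0.5038472  -0.22247266  0.07707119]
 [ 0.5863926  -0.13543937  0.08047387]
 [ 0.65942482 -0.03116838  0.08438193]]
((582.65625, -127.49935150146484), (155.30084228515625, 190.017822265625), 2.604656934738159)
stick 653 ((497
[... 1678 characters left out ...]
583.508544921875, -125.26264190673828), (150.95619201660156, 189.8125457763672), 2.68906831741333)
stick 554 ((475.8781433105469, -393.85443115234375), (247.18756103515625, 83.93135833740234), 13.86085319519043)
grip 129 ((421.4316101074219, -409.4261169433594), (147.82211303710938, 45.84968566894531), 30.798158645629883) 0.0469890831430955
shaft ((480.4827880859375, -392.6952209472656), (237.7382354736328, 83.6863021850586), 13.785811424255371) 0.023211891250462004
knob 144 [ 0.497  -0.1144  0.0596] 0.0682 [ 70. 102. 141.]
knob 41 [ 0.3913 -0.1882  0.0651] 0.0711 [ 83. 100. 128.]
knob 35 [0.3777 0.2368 0.0668] 0.0726 [ 69.  83. 111.]
knob 39 [ 0.3549 -0.0445  0.0663] 0.0718 [ 77.  86. 130.]
```

step_arm(targets="0 0 -17 0 0 -0.0975 0;0 0 -17 0 0 -0.0975 0;0 0 -17 0 0 -0.0975 0;-24 -19 0 0 0 0 0;-24 -19 0 0 0 0 0;-24 -19 0 0 0 0 0;-24 -19 0 0 0 0 0;-24 -19 0 0 0 0 0;-24 -19 0 0 0 0 0;-24 -19 0 0 0 0 0;-24 -19 0 0 0 0 0;-24 -19 0 0 0 0 0")

```text
t: 2.55
ee_pos: [0.3757, 0.3545, 0.2994]
orientation: [3.141, 0.0, 3.141]
force: [-0.5, 0.5, 0.2]
width: 0.997
```

step_arm(targets="-24 -19 0 0 0 0 0;-24 -19 0 0 0 0 0;-24 -19 0 0 0 0 0;-24 -19 0 0 0 0 0;-24 -19 0 0 0 0 0;-24 -19 0 0 0 0 0;-24 -19 0 0 0 0 0;-24 -19 0 0 0 0 0;-24 -19 0 0 0 0 0;0 0 0 0 0 0 0;0 0 0 0 0 0 0")

```text
t: 3.47
ee_pos: [0.5916, 0.1832, 0.2986]
orientation: [3.142, -0.001, 3.139]
force: [-0.5, 0.9, 0.1]
width: 0.997
```

```bash
cat >> h.py <<'E'
def ob():
    o=robot.get_obs(); print('t %.2f'%o['t'],'pos',np.round(o['ee_pos']*1000,1),'rpy',np.round(o['orientation'],4),'F',np.round(o['force'],1),'w %.3f'%o['width'],'q',np.round(o['q'],2))
E
python3 - <<'E'
from h import *
ob(); cap('wrist','w1.png'); cap('top','t1.png')
print(robot.pinpoint('door_bar','wrist'),robot.pinpoint('door_bar','top'))
E
```

```text
t 3.47 pos [591.6 183.2 298.6] rpy [ 3.1415e+00 -8.0000e-04  3.1386e+00] F [-0.5  0.9  0.1] w 0.997 q [0.18 0.43 0.1  1.23 0.   0.18]
[{'point': [0.5943, 0.1778, 0.2054], 'p': 0.67}] [{'point': [0.5946, 0.1842, 0.2082], 'p': 0.47}]
```

View pics/w1.png

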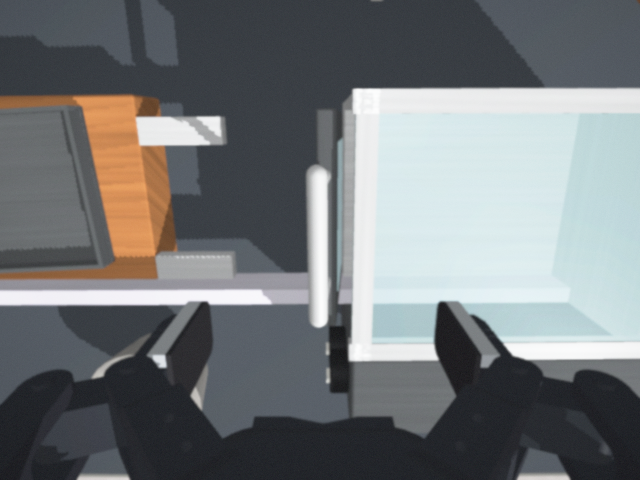

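View pics/t1.png

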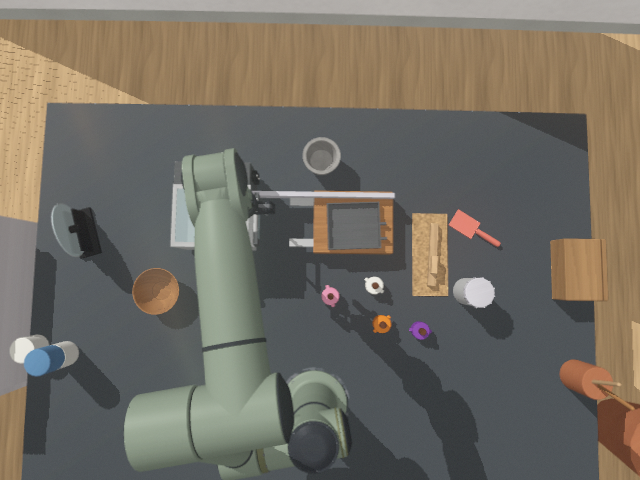

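step_arm(targets="-2 -2 22 0 0 0 0;0 0 22 0 0 0 0;0 0 22 0 0 0 0;0 0 22 0 0 0 0.2;0 0 0 0 0 0 0.6;0 0 0 0 0 0 0.8;0 0 0 0 0 0 1;0 0 0 0 0 0 1;0 0 0 0 0 0 1;0 0 0 0 0 0 1;0 0 0 0 0 0 1;0 0 0 0 0 0 1", force=30)

```text
t: 4.67
ee_pos: [0.5936, 0.1824, 0.2132]
orientation: [3.141, 0.003, 3.141]
force: [-0.7, -1.5, 6.4]
width: 0.123
```

Run:
```python
from h import *
ob(); cap('wrist','w2.png')
```

```text
t 4.67 pos [593.6 182.4 213.2] rpy [3.1414e+00 3.1000e-03 3.1411e+00] F [-0.7 -1.5  6.4] w 0.123 q [ 0.18  0.48 -0.05  1.04 -0.    0.18]
```

View pics/w2.png

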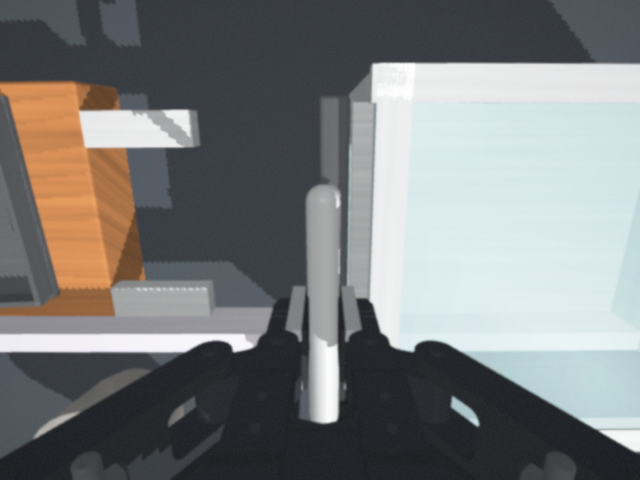

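Run:
```python
import numpy as np
t=np.linspace(0.07,1.571,25); y=-9*np.cos(t)-152*np.sin(t); z=152*np.cos(t)-9*np.sin(t)
print("; ".join("0 %.1f %.1f"%(a,-b) for a,b in zip(np.diff(y),np.diff(z))), y[-1]-y[0], z[-1]-z[0])
```

```text
0 -9.4 1.5; 0 -9.3 2.1; 0 -9.1 2.7; 0 -9.0 3.2; 0 -8.7 3.8; 0 -8.5 4.3; 0 -8.2 4.9; 0 -7.9 5.4; 0 -7.5 5.8; 0 -7.1 6.3; 0 -6.7 6.7; 0 -6.3 7.1; 0 -5.8 7.5; 0 -5.4 7.9; 0 -4.9 8.2; 0 -4.3 8.5; 0 -3.8 8.7; 0 -3.2 9.0; 0 -2.7 9.1; 0 -2.1 9.3; 0 -1.5 9.4; 0 -0.9 9.5; 0 -0.3 9.5; 0 0.3 9.5 -132.3888919908914 -160.0292245527499
```

step_arm(targets="0 -9.4 1.5 0 0 0 1;0 -9.3 2.1 0 0 0 1;0 -9.1 2.7 0 0 0 1;0 -9 3.2 0 0 0 1;0 -8.7 3.8 0 0 0 1;0 -8.5 4.3 0 0 0 1;0 -8.2 4.9 0 0 0 1;0 -7.9 5.4 0 0 0 1")

```text
t: 5.38
ee_pos: [0.5935, 0.1114, 0.1831]
orientation: [3.142, 0.002, 3.141]
force: [4.1, 2.6, 1.6]
width: 0.124
```

step_arm(targets="0 -7.5 5.8 0 0 0 1;0 -7.1 6.3 0 0 0 1;0 -6.7 6.7 0 0 0 1;0 -6.3 7.1 0 0 0 1;0 -5.8 7.5 0 0 0 1;0 -5.4 7.9 0 0 0 1;0 -4.9 8.2 0 0 0 1;0 -4.3 8.5 0 0 0 1")

```text
t: 6.05
ee_pos: [0.5928, 0.0638, 0.1246]
orientation: [3.141, 0.0, 3.141]
force: [5.3, 2.2, 2.3]
width: 0.129
```

Run:
```python
from h import *
ob(); cap('wrist','w3.png')
```

```text
t 6.05 pos [592.8  63.8 124.6] rpy [3.1415e+00 4.0000e-04 3.1411e+00] F [5.3 2.2 2.3] w 0.129 q [-0.02  0.51 -0.24  0.82  0.   -0.02]
```

View pics/w3.png

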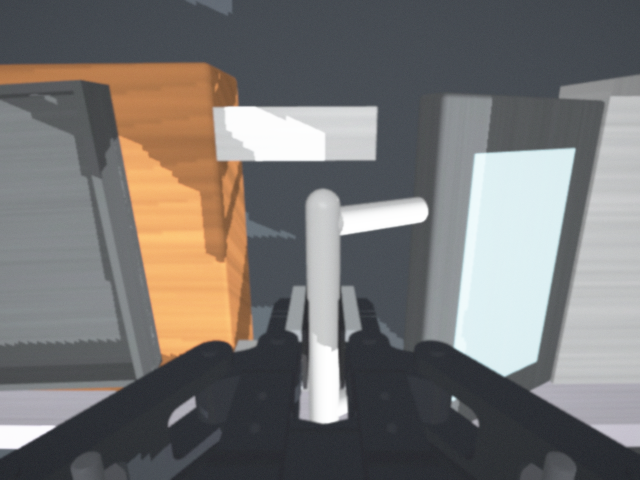

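step_arm(targets="0 -3.8 8.7 0 0 0 1;0 -3.2 9 0 0 0 1;0 -2.7 9.1 0 0 0 1;0 -2.1 9.3 0 0 0 1;0 -1.5 9.4 0 0 0 1;0 -0.9 9.5 0 0 0 1;0 -0.3 9.5 0 0 0 1;0 0.3 9.5 0 0 0 1;0 0 2 0 0 0 1;0 0 2 0 0 0 1;0 0 0 0 0 0 1")

```text
t: 7.02
ee_pos: [0.5925, 0.0496, 0.0482]
orientation: [-3.14, 0.0, 3.141]
force: [-0.4, -1.7, 12.6]
width: 0.119
```

Run:
```python
from h import *
ob(); cap('wrist','w4.png');c=cap('scene','s4.png');P=cloud(c);X,Y,Z=P[...,0],P[...,1],P[...,2]
m=(X>0.53)&(X<0.65)&(Y>0.1)&(Y<0.19)&(Z>0.02)&(Z<0.1); q=P[m];print(len(q))
A=np.c_[q[:,:2],np.ones(len(q))];print(np.linalg.lstsq(A,q[:,2],rcond=None)[0],np.median(q[:,2]))
```

```text
t 7.02 pos [592.5  49.6  48.2] rpy [-3.1398e+00  1.0000e-04  3.1414e+00] F [-0.4 -1.7 12.6] w 0.119 q [-0.04  0.6  -0.31  0.66 -0.   -0.04]
1216
[-8.65651167e-06  1.86958809e-03  5.59335900e-02] 0.056195252512910784
```

View pics/s4.png

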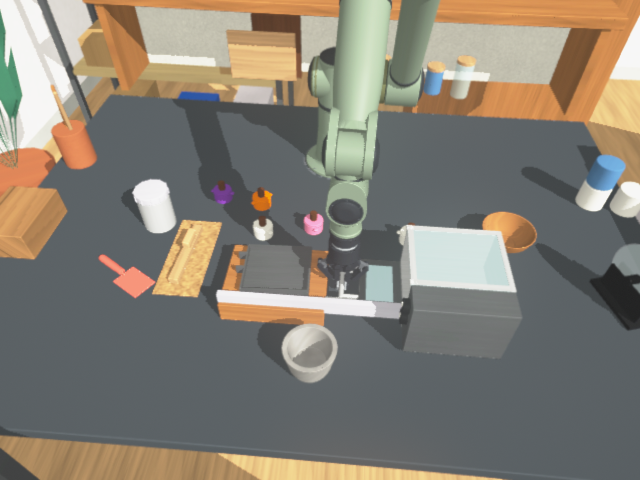

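step_arm(targets="0 0 0 0 0 0 0.7;0 0 0 0 0 0 0.6;0 0 0 0 0 0 0.6;0 0 0 0 0 0 0.6;0 0 -12 0 0 0 0.6;0 0 -20 0 0 0 0.6;0 0 -25 0 0 0 0.6;0 0 -25 0 0 0 0.5;10 8 -20 0 0 0 0.4;20 17 -20 0 0 0 0.3;20 17 0 0 0 0 0.3;20 17 0 0 0 0 0.3")

```text
t: 8.12
ee_pos: [0.5228, 0.1096, 0.1715]
orientation: [3.141, 0.003, 3.14]
force: [-0.2, 0.6, -0.1]
width: 0.702
```

step_arm(targets="24 20 0 0 0 0 0.3;24 20 0 0 0 0 0.3;24 20 0 0 0 0 0.3;24 20 0 0 0 0 0.3;24 20 0 0 0 0 0.3;24 20 0 0 0 0 0.3;0 5 0 0 0 0 0.3;0 0 0 0 0 0 0.3")

```text
t: 8.78
ee_pos: [0.3777, 0.2353, 0.1701]
orientation: [3.141, 0.0, -3.139]
force: [0.4, -1.2, 0.3]
width: 0.702
```

```bash
cat >> h.py <<'E'
def knobs(P,c):
    X,Y,Z=P[...,0],P[...,1],P[...,2]
E
python3 - <<'E'
from h import *
ob(); 
for n in ['wrist','top','scene']:
    c=cap(n,n+'5.png'); print(n,[(np.round(d['point'],4),round(d['p'],2)) for d in robot.pinpoint('cocotte0',n)])
    P=cloud(c);X,Y,Z=P[...,0],P[...,1],P[...,2]
    m=(abs(X-.375)<.025)&(abs(Y-.234)<.025)&(Z>0.05)&(Z<.08);q=P[m]
    if len(q): print(len(q),np.percentile(q,[3,50,97],axis=0))
E
```

```text
t 8.78 pos [377.7 235.3 170.1] rpy [ 3.1414e+00  5.0000e-04 -3.1386e+00] F [ 0.4 -1.2  0.3] w 0.702 q [ 0.39  0.21 -0.57  0.79 -0.    0.39]
wrist [(array([ 0.3694,  0.2367, -0.0005]), 0.81)]
1015 [[0.36454237 0.22688344 0.05286484]
 [0.372899   0.23634889 0.06549391]
 [0.383518   0.24557839 0.0667766 ]]
top [(array([ 0.3499, -0.0478, -0.0012]), 0.79), (array([ 0.2611, -0.2172, -0.0062]), 0.71), (array([ 0.3738,  0.2317, -0.0025]), 0.59), (array([ 0.389 , -0.1928, -0.0039]), 0.54)]
scene [(array([ 0.242 , -0.3424, -0.0011]), 0.91), (array([ 0.3913, -0.1912,  0.0023]), 0.86), (array([ 0.3539, -0.0511,  0.0032]), 0.73), (array([ 0.3741,  0.2336, -0.002 ]), 0.69), (array([ 0.2627, -0.2132, -0.0014]), 0.6)]
15 [[0.36729396 0.22822321 0.06217367]
 [0.37440865 0.23602349 0.06580273]
 [0.37870258 0.24380594 0.06865924]]
```

View pics/wrist5.png

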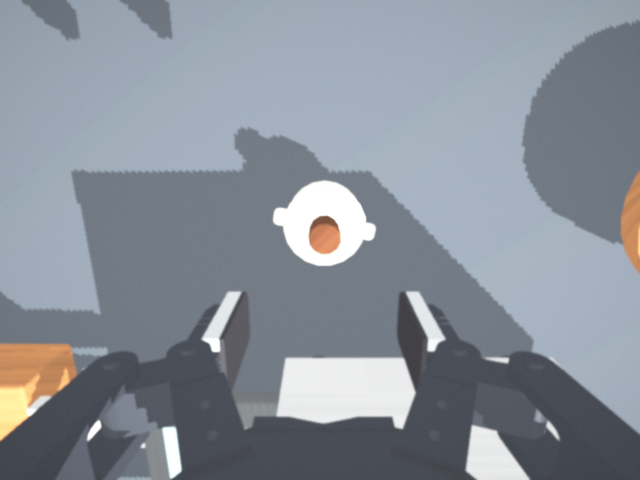

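step_arm(targets="4.5 1 25 0 0 0 0.3;0 0 25 0 0 0 0.4;0 0 25 0 0 0 0.4;0 0 20 0 0 0 0.4;0 0 14 0 0 0 0.5;0 0 0 0 0 0 0.7;0 0 0 0 0 0 1;0 0 0 0 0 0 1;0 0 0 0 0 0 1;0 0 0 0 0 0 1;0 0 0 0 0 0 1", force=50)

```text
t: 10.0
ee_pos: [0.3747, 0.2354, 0.0611]
orientation: [3.141, 0.001, 3.141]
force: [0.3, 0.3, -1.7]
width: 0.24
```

Run:
```python
from h import *
ob(); cap('wrist','w6.png')
```

```text
t 10.00 pos [374.7 235.4  61.1] rpy [3.1411e+00 1.3000e-03 3.1413e+00] F [ 0.3  0.3 -1.7] w 0.240 q [ 0.39  0.37 -0.71  0.5  -0.    0.39]
```

View pics/w6.png

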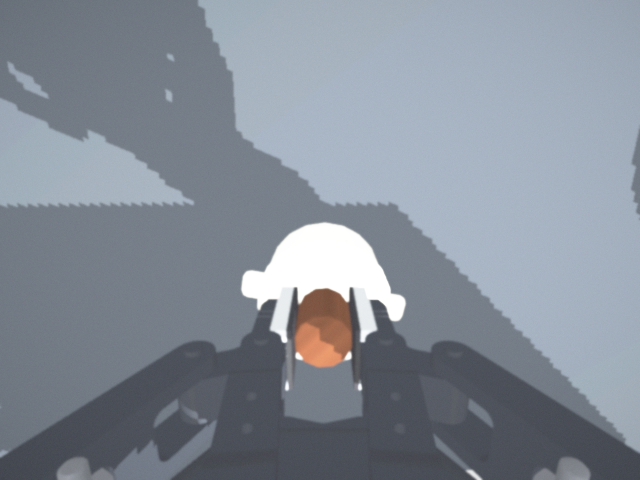

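step_arm(targets="0 0 -10 0 0 0 1;0 0 -20 0 0 0 1;0 0 -25 0 0 0 1;-14.7 -22.4 -25 0 0 0 1;-14.7 -22.4 -20 0 0 0 1;-14.7 -22.4 0 0 0 0 1;-14.7 -22.4 0 0 0 0 1;-14.7 -22.4 0 0 0 0 1;-14.7 -22.4 0 0 0 0 1;-14.7 -22.4 0 0 0 0 1")

```text
t: 10.88
ee_pos: [0.4775, 0.0773, 0.1608]
orientation: [3.142, 0.001, 3.141]
force: [0.0, 0.9, -1.3]
width: 0.235
```

step_arm(targets="-14.7 -22.4 0 0 0 0 1;-14.7 -22.4 0 0 0 0 1;-14.7 -22.4 0 0 0 0 1;-14.7 -22.4 0 0 0 0 1;-14.7 -22.4 0 0 0 0 1;-14.7 -22.4 0 0 0 0 1;-14.7 -22.4 0 0 0 0 1;0 0 0 0 0 0 1;0 0 0 0 0 0 1")

```text
t: 11.63
ee_pos: [0.5803, -0.0796, 0.1603]
orientation: [3.141, 0.0, 3.139]
force: [1.3, 0.3, -1.5]
width: 0.243
```

Run:
```python
from h import *
ob(); cap('wrist','w7.png')
```

```text
t 11.63 pos [580.3 -79.6 160.3] rpy [3.1415e+00 2.0000e-04 3.1392e+00] F [ 1.3  0.3 -1.5] w 0.243 q [-0.26  0.46 -0.22  0.88  0.   -0.26]
```

View pics/w7.png

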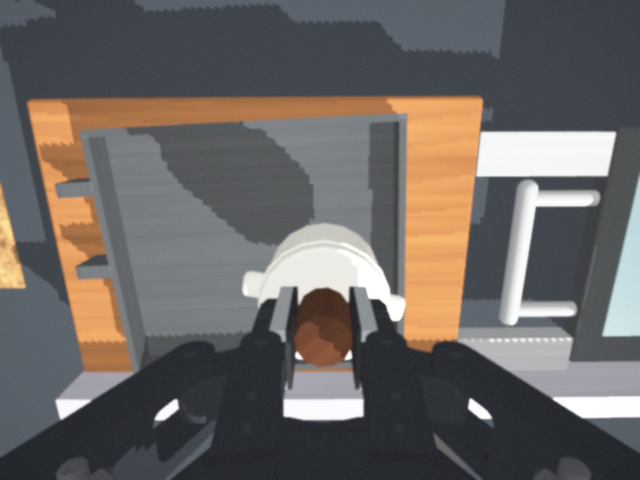

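step_arm(targets="0 0 12 0 0 0 1;0 0 10 0 0 0 1;0 0 7 0 0 0 1;0 0 3 0 0 0 1;0 0 0 0 0 0 1;0 0 0 0 0 0 0.6;0 0 0 0 0 0 0.55;0 0 0 0 0 0 0.5;0 0 0 0 0 0 0.5;0 0 -20 0 0 0 0.5;0 0 -30 0 0 0 0.5;0 0 -30 0 0 0 0.4")

```text
t: 12.68
ee_pos: [0.5791, -0.0783, 0.2088]
orientation: [3.141, -0.002, 3.141]
force: [1.1, -0.8, 1.2]
width: 0.604
```

Run:
```python
from h import *
ob(); cap('wrist','w8.png')
```

```text
t 12.68 pos [579.1 -78.3 208.8] rpy [ 3.1411e+00 -2.0000e-03  3.1412e+00] F [ 1.1 -0.8  1.2] w 0.604 q [-0.26  0.42 -0.16  0.99  0.   -0.26]
```

View pics/w8.png

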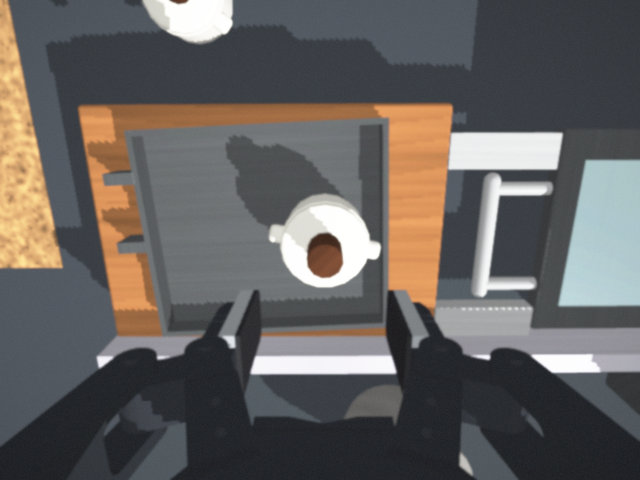

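step_arm(targets="21 -12.5 0 0 0 0 0.3;21 -12.5 0 0 0 0 0.3;21 -12.5 0 0 0 0 0.3;21 -12.5 0 0 0 0 0.3;21 -12.5 0 0 0 0 0.3;21 -12.5 0 0 0 0 0.3;21 -12.5 0 0 0 0 0.3;21 -12.5 12 0 0 0 0.3;18 -12 25 0 0 0 0.3;0 0 0 0 0 0 0.3")

```text
t: 13.57
ee_pos: [0.3893, -0.1901, 0.1686]
orientation: [3.139, -0.005, 3.138]
force: [-1.1, 1.4, -1.3]
width: 0.702
```

Run:
```python
from h import *
ob(); 
for n in ['wrist','top']:
    c=cap(n,n+'9.png'); print(n,[(np.round(d['point'],4),round(d['p'],2)) for d in robot.pinpoint('cocotte0',n)])
    P=cloud(c);X,Y,Z=P[...,0],P[...,1],P[...,2]
    m=(abs(X-.392)<.035)&(abs(Y+.192)<.035)&(Z>0.05)&(Z<.08);q=P[m]
    if len(q): print(len(q),np.percentile(q,[3,50,97],axis=0))
```

```text
t 13.57 pos [ 389.3 -190.1  168.6] rpy [ 3.1394 -0.0054  3.1377] F [-1.1  1.4 -1.3] w 0.702 q [-0.62  0.2  -0.6   0.79 -0.   -0.62]
wrist [(array([ 0.2415, -0.3446, -0.0004]), 0.67), (array([ 0.3533, -0.0501, -0.0037]), 0.63), (array([ 0.4156, -0.1742,  0.0014]), 0.6), (array([ 0.2674, -0.215 , -0.0028]), 0.56)]
1008 [[ 0.40593208 -0.18567345  0.05238679]
 [ 0.41365545 -0.17652765  0.06538147]
 [ 0.42509005 -0.16691171  0.06671637]]
top [(array([ 0.3504, -0.0487,  0.0024]), 0.71), (array([ 0.247 , -0.3458, -0.0045]), 0.64), (array([ 0.4181, -0.1733, -0.0045]), 0.58), (array([ 0.5771, -0.08  ,  0.0613]), 0.5)]
36 [[ 0.41046822 -0.1825722   0.05944803]
 [ 0.42004385 -0.17268328  0.06651625]
 [ 0.42664686 -0.16366515  0.07225252]]
```

View pics/wrist9.png

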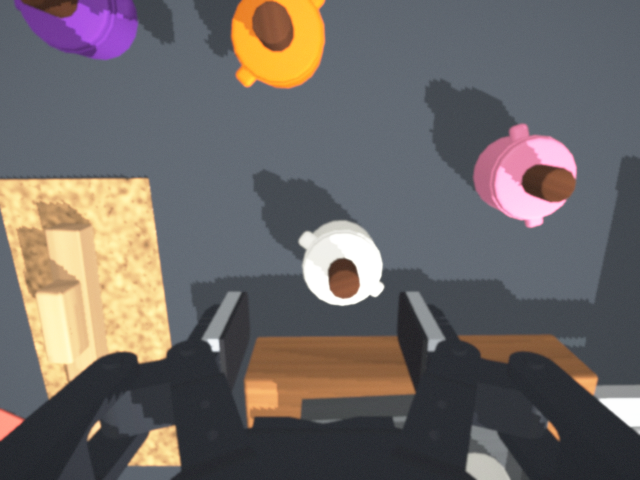

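step_arm(targets="-12.5 7 0 0 0 0 0.3;-12.5 6.5 0 0 0 0 0.4;0 0 25 0 0 0 0.4;0 0 25 0 0 0 0.4;0 0 25 0 0 0 0.4;0 0 20 0 0 0 0.4;0 0 13 0 0 0 0.5;0 0 0 0 0 0 0.7;0 0 0 0 0 0 1;0 0 0 0 0 0 1;0 0 0 0 0 0 1;0 0 0 0 0 0 1")

```text
t: 14.77
ee_pos: [0.4197, -0.1772, 0.0644]
orientation: [-3.141, 0.002, 3.142]
force: [0.4, -0.2, -2.3]
width: 0.238
```

Run:
```python
from h import *
ob(); cap('wrist','w10.png')
c=cap('top','t10.png');P=cloud(c);X,Y,Z=P[...,0],P[...,1],P[...,2]
m=(X>0.5)&(X<0.665)&(Y>-0.25)&(Y<0.0)&(Z>0.125)&(Z<0.15);q=P[m]
print(len(q),np.percentile(q,[3,50,97],axis=0))
```

```text
t 14.77 pos [ 419.7 -177.2   64.4] rpy [-3.1405e+00  1.7000e-03  3.1416e+00] F [ 0.4 -0.2 -2.3] w 0.238 q [-0.56  0.38 -0.67  0.52  0.   -0.56]
38 [[ 0.57325639 -0.08318204  0.12776869]
 [ 0.58258764 -0.07399956  0.1324642 ]
 [ 0.59230573 -0.06470655  0.13755079]]
```

View pics/w10.png

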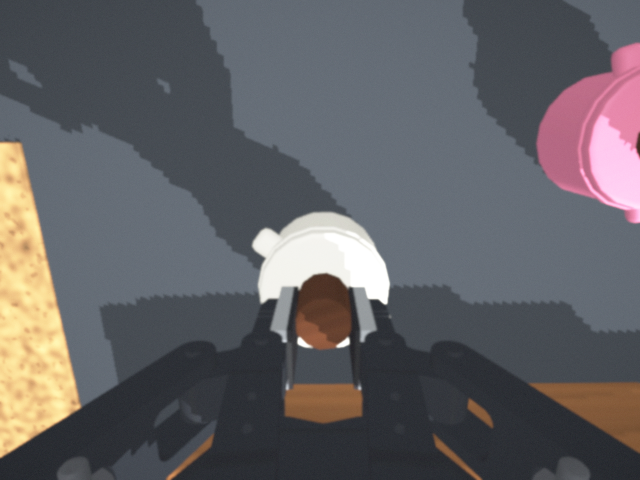

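step_arm(targets="0 0 -12 0 0 0 1;0 0 -25 0 0 0 1;0 0 -25 0 0 0 1;0 0 -25 0 0 0 1;-20.7 2.9 -13 0 0 0 1;-20.7 2.9 0 0 0 0 1;-20.7 2.9 0 0 0 0 1;-20.7 2.9 0 0 0 0 1;-20.7 2.9 0 0 0 0 1;-20.7 2.9 0 0 0 0 1;-20.7 2.9 0 0 0 0 1;-20.7 2.9 0 0 0 0 1")

```text
t: 15.87
ee_pos: [0.5852, -0.1535, 0.1635]
orientation: [-3.142, -0.0, 3.141]
force: [0.6, -0.3, -1.8]
width: 0.238
```

step_arm(targets="0 0 0 0 0 0 1;0 0 0 0 0 0 1")

```text
t: 16.03
ee_pos: [0.5849, -0.1535, 0.1632]
orientation: [-3.142, -0.0, -3.141]
force: [0.0, -1.0, -2.6]
width: 0.234
```

Run:
```python
from h import *
ob(); cap('wrist','w11.png')
```

```text
t 16.03 pos [ 584.9 -153.5  163.2] rpy [-3.1415e+00 -2.0000e-04 -3.1411e+00] F [ 0.  -1.  -2.6] w 0.234 q [-0.38  0.49 -0.17  0.91 -0.   -0.38]
```

View pics/w11.png

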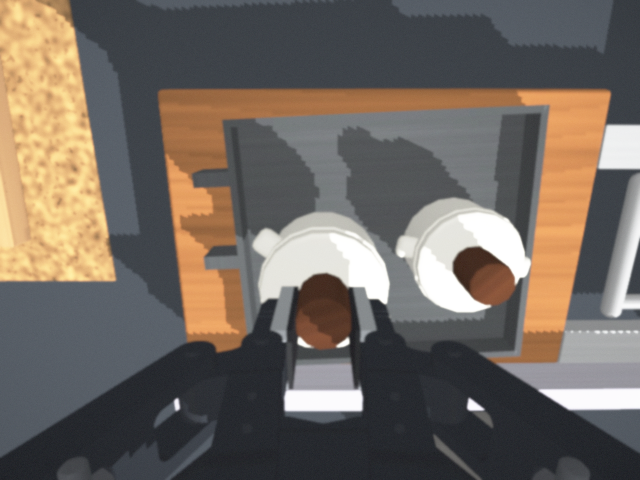

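step_arm(targets="0 0 12 0 0 0 1;0 0 10 0 0 0 1;0 0 7 0 0 0 1;0 0 3 0 0 0 1;0 0 0 0 0 0 1;0 0 0 0 0 0 0.65;0 0 0 0 0 0 0.6;0 0 0 0 0 0 0.55;0 0 0 0 0 0 0.55;0 0 -20 0 0 0 0.55;0 0 -30 0 0 0 0.5;0 0 -30 0 0 0 0.4")

```text
t: 17.08
ee_pos: [0.5837, -0.1534, 0.2117]
orientation: [3.141, -0.002, 3.141]
force: [1.2, -0.3, -0.5]
width: 0.594
```

Run:
```python
from h import *
ob(); cap('wrist','w12.png')
```

```text
t 17.08 pos [ 583.7 -153.4  211.7] rpy [ 3.1408e+00 -1.9000e-03  3.1413e+00] F [ 1.2 -0.3 -0.5] w 0.594 q [-0.38  0.45 -0.1   1.02 -0.   -0.38]
```

View pics/w12.png

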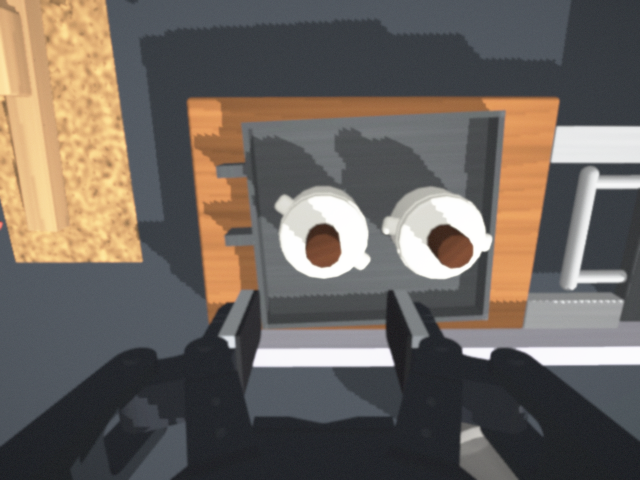

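step_arm(targets="12.2 -23.4 0 0 0 0 0.3;12.2 -23.4 0 0 0 0 0.3;12.2 -23.4 0 0 0 0 0.3;12.2 -23.4 0 0 0 0 0.3;12.2 -23.4 0 0 0 0 0.3;12.2 -23.4 0 0 0 0 0.3;12.2 -23.4 0 0 0 0 0.3;12.2 -23.4 0 0 0 0 0.3;12.2 -23.4 10 0 0 0 0.3;12.2 -23.4 20 0 0 0 0.3;0 0 10 0 0 0 0.3;0 0 0 0 0 0 0.3")

```text
t: 18.13
ee_pos: [0.4606, -0.3877, 0.169]
orientation: [3.139, -0.002, 3.139]
force: [-0.7, 1.1, -0.3]
width: 0.702
```

Run:
```python
from h import *
ob(); 
for n in ['wrist','scene']:
    c=cap(n,n+'13.png'); P=cloud(c);X,Y,Z=P[...,0],P[...,1],P[...,2]
    b=(X>0.3)&(X<0.7)&(Y>-0.45)&(Y<-0.31)
    q=P[b&(Z>0.037)&(Z<.06)]; print('grip',len(q),cv2.minAreaRect((q[:,:2]*1000).astype(np.float32)),np.median(q[:,2]))
    q=P[b&(Z>0.016)&(Z<.032)]; print('shaft',len(q),cv2.minAreaRect((q[:,:2]*1000).astype(np.float32)),np.median(q[:,2]))
    print([(np.round(d['point'],4),round(d['p'],2)) for d in robot.pinpoint('stick',n)],[(np.round(d['point'],4),round(d['p'],2)) for d in robot.pinpoint('mat',n)])
    m=robot.cut_out('stick',n)
    for mm in m: print(mm['p'],mm['mask'].sum())
```

```text
t 18.13 pos [ 460.6 -387.7  169. ] rpy [ 3.1386e+00 -2.5000e-03  3.1387e+00] F [-0.7  1.1 -0.3] w 0.702 q [-0.82  0.48 -0.16  0.93  0.   -0.82]
grip 2470 ((459.1321716308594, -388.9265441894531), (19.98867416381836, 59.679100036621094), 87.00746154785156) 0.046529295454075636
shaft 6267 ((494.2763671875, -390.7255859375), (26.042625427246094, 209.78399658203125), 86.97477722167969) 0.02266062716934614
[(array([ 0.4599, -0.3907,  0.0022]), 0.77)] [(array([ 4.929e-01, -3.823e-01, -4.000e-04]), 0.75)]
0.8 8734
grip 133 ((464.8336181640625, -386.60125732421875), (20.742897033691406, 67.19083404541016), 87.27654266357422) 0.044733234672788426
shaft 487 ((498.00958251953125, -390.77496337890625), (30.736495971679688, 213.4711456298828), 86.40864562988281) 0.021663530306300947
[(array([ 0.4621, -0.3902,  0.0005]), 0.9)] [(array([ 0.4935, -0.3838,  0.0007]), 0.55)]
0.69 727
```

View pics/wrist13.png

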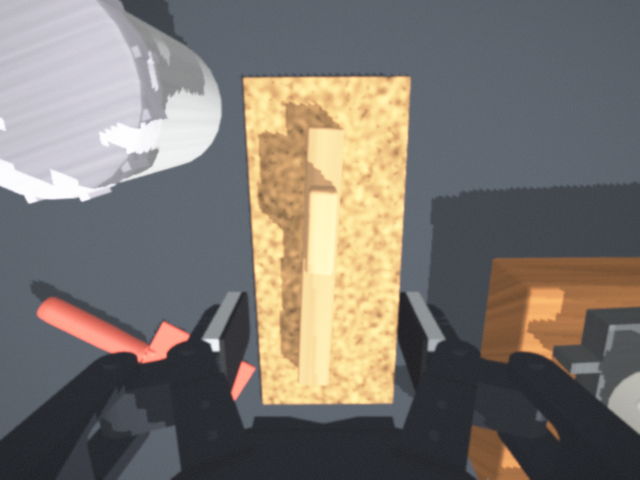

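View pics/scene13.png

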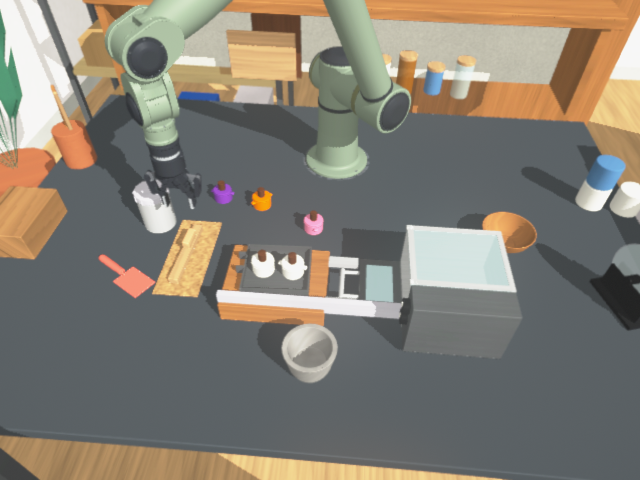

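step_arm(targets="0.5 -0.8 26 0 0 0.052 0.3;0 0 26 0 0 0 0.3;0 0 26 0 0 0 0.4;0 0 24 0 0 0 0.4;0 0 16 0 0 0 0.5;0 0 8 0 0 0 0.5;0 0 0 0 0 0 0.7;0 0 0 0 0 0 1;0 0 0 0 0 0 1;0 0 0 0 0 0 1;0 0 0 0 0 0 1;0 0 0 0 0 0 1", force=100)

```text
t: 19.53
ee_pos: [0.4622, -0.3888, 0.0462]
orientation: [-3.141, 0.001, 3.089]
force: [-0.1, -0.0, -2.6]
width: 0.205
```

Run:
```python
from h import *
ob(); cap('wrist','w14.png')
```

```text
t 19.53 pos [ 462.2 -388.8   46.2] rpy [-3.1407e+00  9.0000e-04  3.0893e+00] F [-0.1 -0.  -2.6] w 0.205 q [-0.82  0.62 -0.29  0.66 -0.   -0.77]
```

View pics/w14.png

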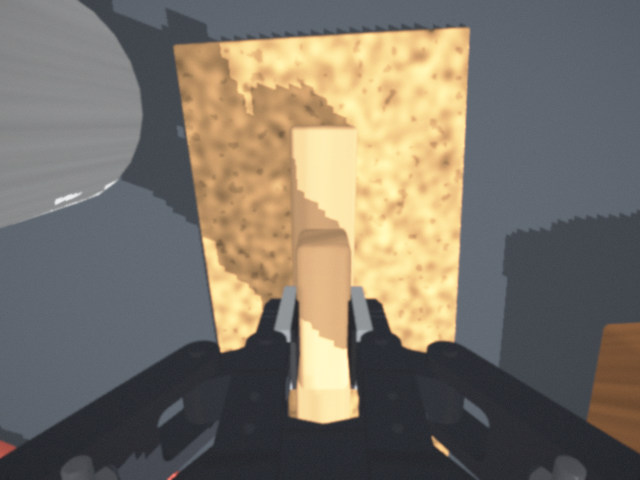

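step_arm(targets="0 0 -10 0 0 0 1;0 0 -20 0 0 0 1;0 0 -20 0 0 0 1;0 0 -14 0 0 0 1;-20.8 1.7 0 0 0 0 1;-20.8 1.7 0 0 0 0 1;-20.8 1.7 0 0 0 0 1;-20.8 1.7 0 0 0 0 1;-20.8 1.7 0 0 0 0 1;0 0 0 0 0 0 1")

```text
t: 20.42
ee_pos: [0.5699, -0.3852, 0.1104]
orientation: [-3.141, 0.004, 3.092]
force: [-1.1, -0.0, -0.9]
width: 0.209
```

step_arm(targets="0 0 0 0 0 -0.11 1;0 0 0 0 0 -0.11 1;0 0 0 0 0 -0.11 1;0 0 0 0 0 -0.11 1;0 0 0 0 0 -0.11 1;0 0 0 0 0 -0.11 1;0 0 0 0 0 -0.11 1;0 0 0 0 0 -0.11 1;0 0 0 0 0 -0.11 1;0 0 0 0 0 -0.11 1;0 0 0 0 0 -0.11 1;0 0 0 0 0 -0.11 1")

```text
t: 21.42
ee_pos: [0.5656, -0.3854, 0.11]
orientation: [3.141, -0.0, -1.869]
force: [0.1, 0.0, -1.3]
width: 0.202
```

step_arm(targets="0 0 0 0 0 -0.11 1;0 0 0 0 0 -0.11 1;0 0 0 0 0 -0.083 1;0 0 0 0 0 0 1;0 0 0 0 0 0 1")

```text
t: 21.83
ee_pos: [0.5658, -0.3855, 0.1099]
orientation: [3.142, -0.0, -1.573]
force: [0.6, 0.8, -0.5]
width: 0.208
```

Run:
```python
from h import *
ob(); 
for n in ['wrist','top','scene']: cap(n,n+'15.png')
```

```text
t 21.83 pos [ 565.8 -385.5  109.9] rpy [ 3.1416e+00 -1.0000e-04 -1.5733e+00] F [ 0.6  0.8 -0.5] w 0.208 q [-0.71  0.68  0.02  0.91 -0.   -2.27]
```

View pics/wrist15.png

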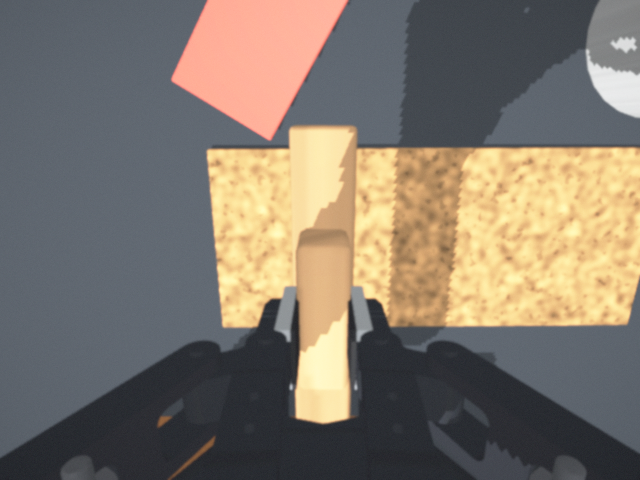

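View pics/top15.png

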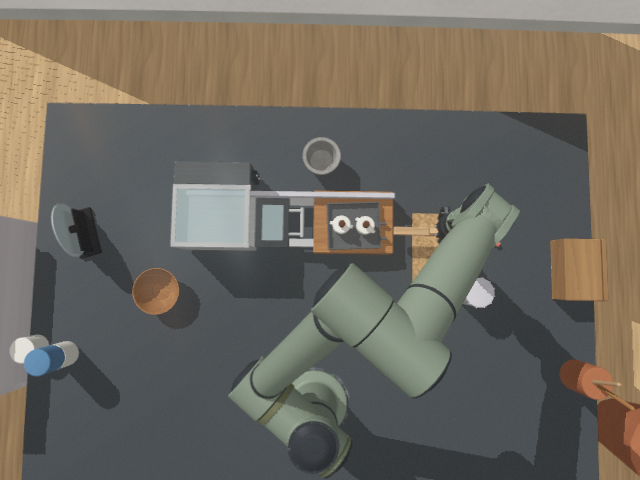

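View pics/scene15.png

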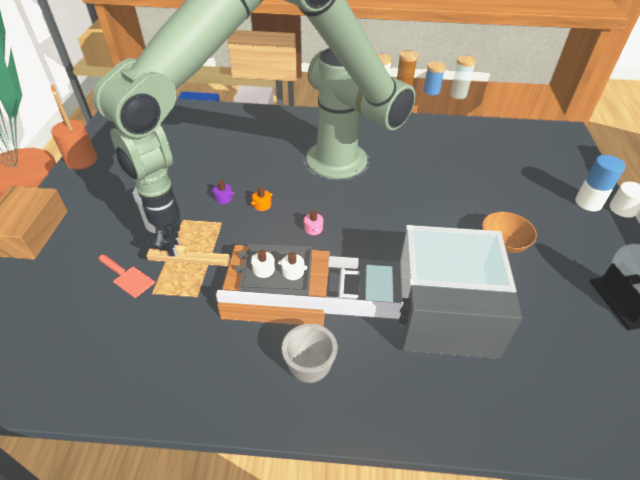

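```bash
cat >> h.py <<'E'
def stickm(n='scene',ylo=-0.34,yhi=-0.2,xlo=.53,xhi=.62,zlo=.06,zhi=.1):
    c=cap(n);P=cloud(c);X,Y,Z=P[...,0],P[...,1],P[...,2]
    m=(X>xlo)&(X<xhi)&(Y>ylo)&(Y<yhi)&(Z>zlo)&(Z<zhi)
    col=c['color'].astype(int); m&=(col[...,2]-col[...,0]>40)
    q=P[m]; print(n,'stick',len(q),cv2.minAreaRect((q[:,:2]*1000).astype(np.float32)),'z',np.percentile(q[:,2],[50,90]),'ymax',np.percentile(q[:,1],99))
E
python3 - <<'E'
from h import *
stickm('scene'); stickm('top')
E
```

```text
scene stick 525 ((577.4568481445312, -273.6751708984375), (88.30084991455078, 131.64068603515625), 2.0018460750579834) z [0.08297947 0.0870567 ] ymax -0.20977271164856695
top stick 411 ((576.8214111328125, -271.8025817871094), (89.12042999267578, 131.83279418945312), 1.4882891178131104) z [0.08397685 0.08959497] ymax -0.20568581132631797
```

Run:
```python
from h import *
stickm('scene',yhi=-.2,zlo=.073); stickm('top',yhi=-.2,zlo=.073)
for n in ['scene','top']: print([(np.round(d['point'],4),round(d['p'],2)) for d in robot.pinpoint('tray_gap',n)])
```

```text
scene stick 382 ((560.261474609375, -276.7408447265625), (125.78327941894531, 51.55852508544922), 88.15091705322266) z [0.08420782 0.08686013] ymax -0.2196888463478718
top stick 240 ((567.6575927734375, -292.322265625), (23.914592742919922, 95.29818725585938), 0.7844129204750061) z [0.08674733 0.09057504] ymax -0.24497588144309995
[(array([ 0.5638, -0.202 ,  0.0674]), 0.7)]
[(array([ 0.5814, -0.0766,  0.0631]), 0.67), (array([ 0.5644, -0.2071,  0.0744]), 0.59)]
```

step_arm(targets="-4 0 2.5 0 0 0 1;-8 0 0 0 0 0 1;-8 0 0 0 0 0 1;-8 0 0 0 0 0 1;-5 0 0 0 0 0 1;-2 0 0 0 0 0 1;0 0 0 0 0 0 1")

```text
t: 22.87
ee_pos: [0.5663, -0.3496, 0.1071]
orientation: [-3.142, -0.0, -1.57]
force: [0.9, 0.0, -0.7]
width: 0.204
```

Run:
```python
from h import *
ob(); c=cap('top','t16.png'); cv2.imwrite('pics/t16c.png',cv2.resize(c['color'][150:280,230:480],None,fx=3.2,fy=3.2,interpolation=cv2.INTER_CUBIC))
c=cap('scene','s16.png'); cv2.imwrite('pics/s16c.png',cv2.resize(c['color'][210:330,140:390],None,fx=3.2,fy=3.2,interpolation=cv2.INTER_CUBIC))
```

```text
t 22.87 pos [ 566.3 -349.6  107.1] rpy [-3.1416e+00 -1.0000e-04 -1.5699e+00] F [ 0.9  0.  -0.7] w 0.204 q [-0.66  0.65 -0.04  0.88 -0.   -2.24]
```

View pics/t16c.png

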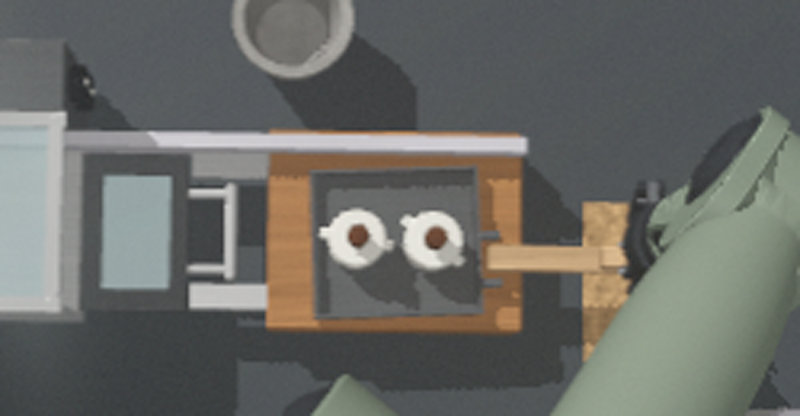

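View pics/s16c.png

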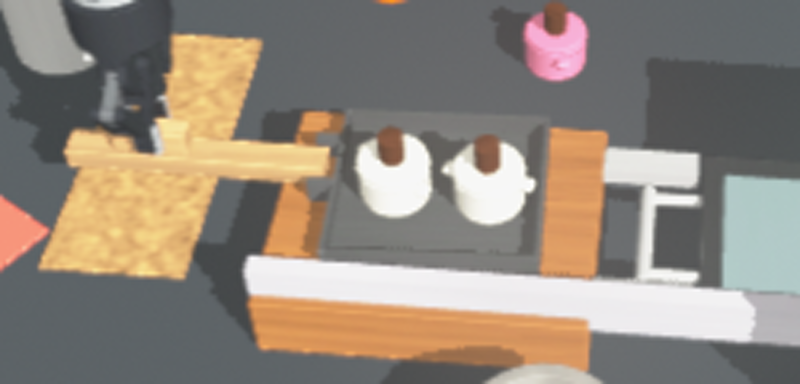

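step_arm(targets="-1 -1.2 0 0 0 0 1;-1 -1.2 0 0 0 0 1;-1 -1.2 0 0 0 0 1;-1.5 -1.2 0 0 0 0 1;-2 -1.2 0 0 0 0 1;-3 -1 0 0 0 0 1;-3.5 -1 0 0 0 0 1;-3.5 -1 0 0 0 0 1;-3.5 -1 0 0 0 0 1;-3.5 -1 0 0 0 0 1")

```text
t: 23.8
ee_pos: [0.5774, -0.327, 0.107]
orientation: [-3.141, -0.001, -1.571]
force: [-0.8, -4.5, -1.3]
width: 0.207
```

```bash
cat >> h.py <<'E'
def traym(tag,ylo,yhi):
    ob()
    for n in ['top','scene']:
        c=cap(n);P=cloud(c);X,Y,Z=P[...,0],P[...,1],P[...,2]
        if n=='top': cv2.imwrite('pics/%s_t.png'%tag,cv2.resize(c['color'][150:280,150:470],None,fx=2.5,fy=2.5,interpolation=cv2.INTER_CUBIC))
        col=c['color'].astype(int)
        dark=(col.max(-1)-col.min(-1)<30)&(col.max(-1)<150)
        m=(X>0.49)&(X<0.671)&(Y>ylo)&(Y<yhi)&(Z>0.070)&(Z<0.095)&dark
        k,lab,st,_=cv2.connectedComponentsWithStats(m.astype(np.uint8)); 
        q=P[m]
        if len(q)<20: print(n,'few');continue
        # right side rim: max x per y-bin
        r=[]
        for y in np.arange(ylo,yhi,.02):
            s=q[abs(q[:,1]-y)<.01]
            if len(s)>3: r.append((y,np.percentile(s[:,0],95),np.percentile(s[:,0],4)))
        r=np.array(r)
        print(n,cv2.minAreaRect((q[:,:2]*1000).astype(np.float32))); print(np.round(r*1000).astype(int).T)
        print('knobs')
        m=(X>0.49)&(X<0.671)&(Y>ylo)&(Y<yhi)&(Z>0.118)&(Z<0.15)
        k,lab=cv2.connectedComponents(m.astype(np.uint8))
        for i in range(1,k):
            if (lab==i).sum()>4: print(np.round(P[lab==i].mean(0),3))
E
python3 - <<'E'
from h import *
traym('a1',-.23,.03)
E
```

```text
t 23.80 pos [ 577.4 -327.   107. ] rpy [-3.1414e+00 -9.0000e-04 -1.5710e+00] F [-0.8 -4.5 -1.3] w 0.207 q [-0.63  0.64 -0.05  0.87 -0.   -2.2 ]
top ((587.8421020507812, -110.3176040649414), (150.2989501953125, 186.10073852539062), 2.996927261352539)
[[-210 -190 -170 -150 -130 -110  -90  -70  -50  -30  -10]
 [ 599  627  665  665  661  660  660  660  659  656  655]
 [ 545  519  516  516  515  515  512  511  511  511  564]]
knobs
[ 0.587 -0.058  0.132]
[ 0.587 -0.135  0.132]
scene ((587.8677368164062, -111.51315307617188), (155.20594787597656, 188.1004638671875), 2.802373170852661)
[[-210 -190 -170 -150 -130 -110  -90  -70  -50  -30  -10]
 [ 602  649  667  664  664  663  662  661  660  659  658]
 [ 549  519  516  515  515  512  511  512  510  509  569]]
knobs
[ 0.591 -0.136  0.128]
[ 0.591 -0.061  0.128]
```

View pics/a1_t.png

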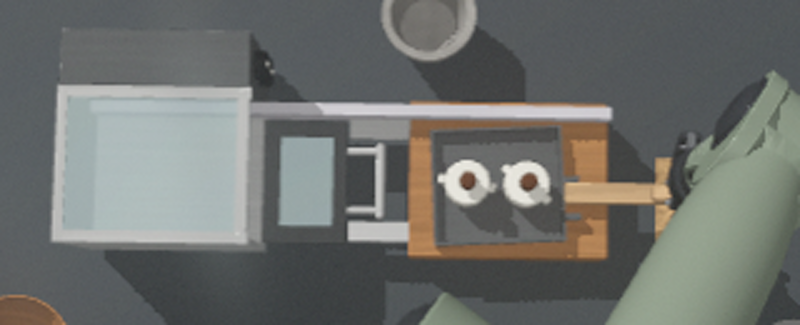

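step_arm(targets="-3.5 -0.8 0 0 0 0 1;-3.5 -0.8 0 0 0 0 1;-3.5 -0.8 0 0 0 0 1;-3.5 -0.8 0 0 0 0 1;-3.5 -0.8 0 0 0 0 1;-3.5 -0.8 0 0 0 0 1;-3.5 -0.5 0 0 0 0 1;-3.5 -0.5 0 0 0 0 1")

```text
t: 24.57
ee_pos: [0.5831, -0.2986, 0.1069]
orientation: [-3.141, -0.0, -1.571]
force: [-1.8, -3.5, -1.1]
width: 0.207
```

Run:
```python
from h import *
traym('a2',-.21,.06)
```

```text
t 24.57 pos [ 583.1 -298.6  106.9] rpy [-3.1415e+00 -1.0000e-04 -1.5709e+00] F [-1.8 -3.5 -1.1] w 0.207 q [-0.59  0.63 -0.08  0.86  0.   -2.16]
top ((594.2982788085938, -81.85194396972656), (150.8938446044922, 189.48089599609375), 2.859593391418457)
[[-170 -150 -130 -110  -90  -70  -50  -30  -10   10]
 [ 603  665  671  670  667  666  666  666  662  662]
 [ 551  525  522  521  521  520  518  517  516  521]]
knobs
[ 0.593 -0.031  0.131]
[ 0.593 -0.107  0.132]
scene ((593.1333618164062, -83.71739959716797), (153.7628936767578, 189.62730407714844), 3.0136613845825195)
[[-170 -150 -130 -110  -90  -70  -50  -30  -10   10]
 [ 607  663  527  666  667  667  666  666  665  664]
 [ 548  525  521  520  520  519  517  515  515  517]]
knobs
[ 0.596 -0.108  0.128]
[ 0.597 -0.032  0.129]
```

View pics/a2_t.png

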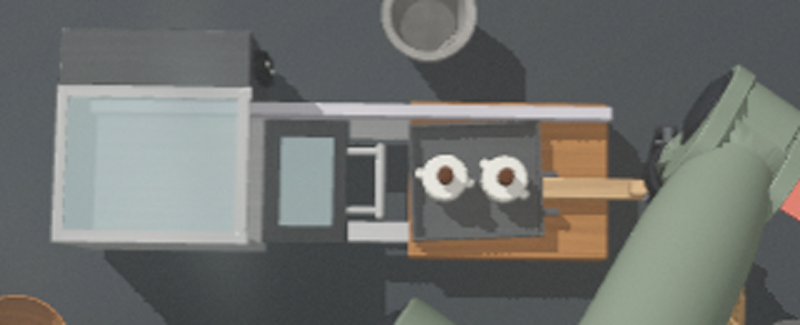

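step_arm(targets="-3.5 -0.4 0 0 0 0 1;-3.5 -0.4 0 0 0 0 1;-3.5 -0.4 0 0 0 0 1;-3.5 -0.4 0 0 0 0 1;-3.5 -0.2 0 0 0 0 1;-3.5 0 0 0 0 0 1;-3.5 0 0 0 0 0 1;-3.5 0 0 0 0 0 1;-3.5 0 0 0 0 0 1;-3.5 0 0 0 0 0 1")

```text
t: 25.5
ee_pos: [0.5847, -0.2636, 0.1069]
orientation: [3.142, 0.0, -1.571]
force: [-0.6, -3.2, -2.2]
width: 0.21
```

Run:
```python
from h import *
traym('a3',-.18,.10)
```

```text
t 25.50 pos [ 584.7 -263.6  106.9] rpy [ 3.1415  0.     -1.5709] F [-0.6 -3.2 -2.2] w 0.210 q [-0.54  0.61 -0.12  0.84 -0.   -2.11]
top ((597.674072265625, -47.33318328857422), (148.54441833496094, 187.40907287597656), 0.6435538530349731)
[[-140 -120 -100  -80  -60  -40  -20    0   20   40]
 [ 606  666  670  670  670  670  670  670  670  669]
 [ 554  528  525  524  524  524  523  523  523  524]]
knobs
[0.6   0.003 0.133]
[ 0.596 -0.073  0.131]
scene ((592.9209594726562, -48.867820739746094), (147.05136108398438, 186.7299041748047), 0.5881003737449646)
[[-140 -120 -100  -80  -60  -40  -20    0   20   40]
 [ 608  657  530  531  530  530  530  528  529  654]
 [ 551  526  524  525  525  522  524  524  522  524]]
knobs
[ 0.6   -0.074  0.128]
[0.603 0.002 0.128]
```

View pics/a3_t.png

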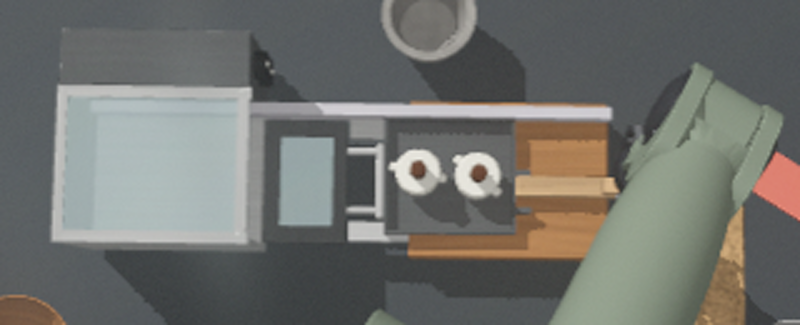

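step_arm(targets="-4 -0.2 0 0 0 0 1;-4 -0.2 0 0 0 0 1;-4 -0.2 0 0 0 0 1;-4 -0.2 0 0 0 0 1;-4 -0.2 0 0 0 0 1;-4 -0.2 0 0 0 0 1;-4 -0.2 0 0 0 0 1;-4 0 0 0 0 0 1;-4 0 0 0 0 0 1;-4 0 0 0 0 0 1;-4 0 0 0 0 0 1;-4 0 0 0 0 0 1")

```text
t: 26.6
ee_pos: [0.5852, -0.2165, 0.1068]
orientation: [3.139, -0.002, -1.571]
force: [-2.4, -4.9, -1.0]
width: 0.203
```

Run:
```python
from h import *
traym('a4',-.13,.15)
```

```text
t 26.60 pos [ 585.2 -216.5  106.8] rpy [ 3.1394e+00 -1.8000e-03 -1.5710e+00] F [-2.4 -4.9 -1. ] w 0.203 q [-0.47  0.58 -0.17  0.82 -0.   -2.04]
top ((597.427001953125, -0.7882919311523438), (147.0552215576172, 189.66952514648438), 0.01714184135198593)
[[-90 -70 -50 -30 -10  10  30  50  70  90]
 [605 666 671 670 670 670 670 671 670 667]
 [553 525 526 525 526 526 525 525 525 527]]
knobs
[0.6   0.05  0.133]
[ 0.597 -0.027  0.133]
scene ((592.9768676757812, -1.535675048828125), (189.45208740234375, 148.2902374267578), 89.58234405517578)
[[-90 -70 -50 -30 -10  10  30  50  70  90]
 [608 659 531 529 530 534 530 529 586 660]
 [554 526 525 526 524 524 524 522 522 524]]
knobs
[ 0.601 -0.027  0.128]
[0.604 0.048 0.128]
```

View pics/a4_t.png

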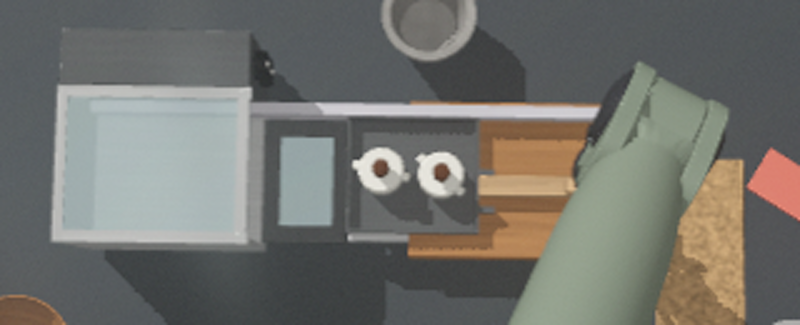

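step_arm(targets="-4 -0.1 0 0 0 0 1;-4 -0.1 0 0 0 0 1;-4 -0.1 0 0 0 0 1;-4 -0.1 0 0 0 0 1;-4 0 0 0 0 0 1;-4 0 0 0 0 0 1;-4 0 0 0 0 0 1;-4 0 0 0 0 0 1;-4 0 0 0 0 0 1;-4 0 0 0 0 0 1;-4 0 0 0 0 0 1;-4 0 0 0 0 0 1")

```text
t: 27.7
ee_pos: [0.5853, -0.1688, 0.1067]
orientation: [3.139, -0.002, -1.571]
force: [-5.0, -7.0, -0.2]
width: 0.208
```

step_arm(targets="-4 0 0 0 0 0 1;-4 0 0 0 0 0 1;-4 0 0 0 0 0 1;-4 0 0 0 0 0 1;-4 0 0 0 0 0 1;-4 0 0 0 0 0 1;-4 0 0 0 0 0 1;-4 0 0 0 0 0 1")

```text
t: 28.37
ee_pos: [0.5852, -0.1367, 0.1067]
orientation: [3.139, -0.002, -1.571]
force: [-4.1, -6.6, 1.0]
width: 0.207
```

Run:
```python
from h import *
traym('a5',-.05,.2)
```

```text
t 28.37 pos [ 585.2 -136.7  106.7] rpy [ 3.1386e+00 -2.2000e-03 -1.5711e+00] F [-4.1 -6.6  1. ] w 0.207 q [-0.35  0.54 -0.24  0.79 -0.   -1.92]
top ((597.6307373046875, 79.33820343017578), (147.21044921875, 189.99830627441406), 0.49064064025878906)
[[-10  10  30  50  70  90 110 130 150 170]
 [607 665 670 671 670 670 670 670 670 666]
 [552 526 525 525 525 524 524 524 524 526]]
knobs
[0.601 0.129 0.132]
[0.596 0.053 0.132]
scene ((593.2017211914062, 78.56981658935547), (145.05184936523438, 189.83457946777344), 0.9180853962898254)
[[-10  10  30  50  70  90 110 130 150 170]
 [608 656 529 529 593 529 530 529 529 659]
 [552 525 524 523 524 523 523 523 523 525]]
knobs
[0.6   0.052 0.128]
[0.604 0.128 0.128]
```

View pics/a5_t.png

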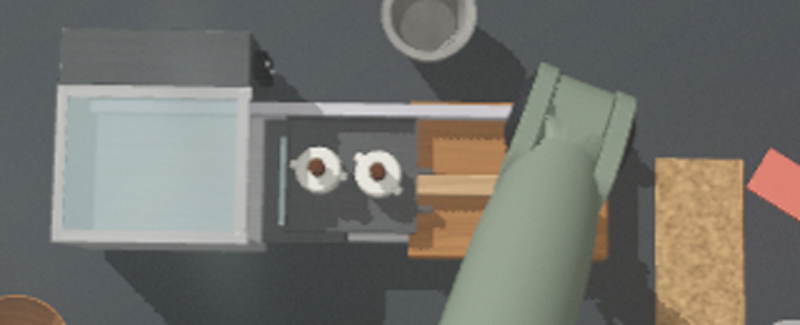

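step_arm(targets="-4 0 0 0 0 0 1;-4 0 0 0 0 0 1;-4 0 0 0 0 0 1;-4 0 0 0 0 0 1;-4 0 0 0 0 0 1;-4 0 0 0 0 0 1;-4 0 0 0 0 0 1;-4 0 0 0 0 0 1;-4 0 0 0 0 0 1;-4 0 0 0 0 0 1;-4 0 0 0 0 0 1;-4 0 0 0 0 0 1")

```text
t: 29.47
ee_pos: [0.5852, -0.0891, 0.1071]
orientation: [3.139, -0.003, -1.571]
force: [-4.2, -8.3, 2.6]
width: 0.21
```

step_arm(targets="-4 0 0 0 0 0 1;-4 0 0 0 0 0 1;-4 0 0 0 0 0 1;-4 0 0 0 0 0 1;-4 0 0 0 0 0 1;-4 0 0 0 0 0 1;-4 0 0 0 0 0 1;-4 0 0 0 0 0 1;-4 0 0 0 0 0 1;-4 0 0 0 0 0 1;-4 0 0 0 0 0 1;-4 0 0 0 0 0 1")

```text
t: 30.47
ee_pos: [0.5848, -0.04, 0.1061]
orientation: [3.138, -0.001, -1.571]
force: [-2.7, -4.6, -2.9]
width: 0.205
```

Run:
```python
from h import *
traym('a6',.04,.3); cap('scene','a6_s.png')
```

```text
t 30.47 pos [584.8 -40.  106.1] rpy [ 3.1378e+00 -8.0000e-04 -1.5708e+00] F [-2.7 -4.6 -2.9] w 0.205 q [-0.19  0.52 -0.28  0.77 -0.   -1.76]
top ((585.62890625, 158.5857696533203), (170.388916015625, 156.77316284179688), 0.07288619130849838)
[[ 80 100 120 140 160 180 200 220]
 [605 662 670 670 670 670 670 670]
 [551 528 524 524 524 524 504 500]]
knobs
[0.597 0.15  0.129]
[0.502 0.225 0.128]
scene ((561.9771118164062, 128.73721313476562), (93.43276977539062, 192.60284423828125), 49.84699630737305)
[[ 80 100 120 140 160 180 200 220]
 [607 657 529 530 530 529 528 530]
 [550 526 523 522 522 523 503 525]]
knobs
[0.507 0.207 0.132]
[0.6   0.149 0.126]
```

View pics/a6_t.png

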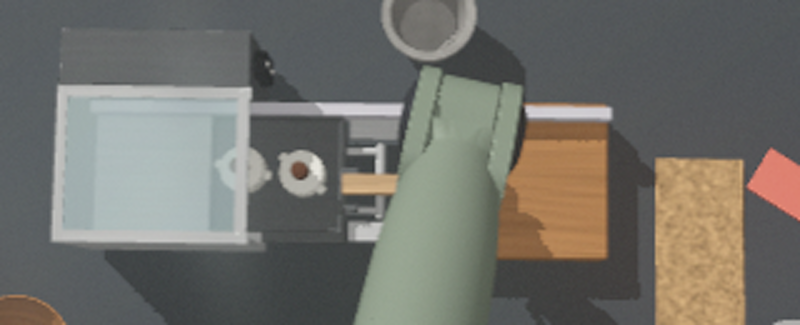

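View pics/a6_s.png

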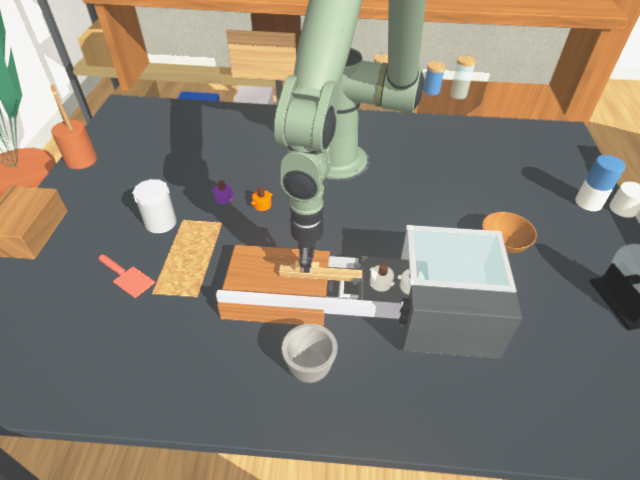

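step_arm(targets="-4 -0.1 0 0 0 0 1;-4 -0.1 0 0 0 0 1;-4 -0.1 0 0 0 0 1;-4 -0.1 0 0 0 0 1;-4 0 0 0 0 0 1;-4 0 0 0 0 0 1;-4 0 0 0 0 0 1;-4 0 0 0 0 0 1;-4 0 0 0 0 0 1;-4 0 0 0 0 0 1;-4 0 0 0 0 0 1;-4 0 0 0 0 0 1")

```text
t: 31.62
ee_pos: [0.585, 0.0076, 0.1058]
orientation: [3.137, -0.002, -1.571]
force: [-4.0, -4.8, -3.7]
width: 0.205
```

step_arm(targets="-4 0 0 0 0 0 1;-4 0 0 0 0 0 1;-4 0 0 0 0 0 1;-4 0 0 0 0 0 1;-4 0 0 0 0 0 1;-4 0 0 0 0 0 1;-4 0 0 0 0 0 1;-4 0 0 0 0 0 1;-4 0 0 0 0 0 1;-4 0 0 0 0 0 1;-4 0 0 0 0 0 1;-4 0 0 0 0 0 1")

```text
t: 32.62
ee_pos: [0.5848, 0.0557, 0.1056]
orientation: [3.137, -0.001, -1.571]
force: [-3.6, -4.8, -4.3]
width: 0.204
```

Run:
```python
from h import *
traym('a7',.14,.3); cap('scene','a7_s.png'); cap('wrist','a7_w.png')
```

```text
t 32.62 pos [584.8  55.7 105.6] rpy [ 3.1368e+00 -1.4000e-03 -1.5708e+00] F [-3.6 -4.8 -4.3] w 0.204 q [-0.03  0.53 -0.28  0.77 -0.   -1.6 ]
top ((583.238037109375, 196.2172088623047), (64.17521667480469, 173.00856018066406), 84.08033752441406)
[[180 200 220]
 [604 666 658]
 [552 523 500]]
knobs
[0.502 0.213 0.129]
scene ((580.8114013671875, 195.44073486328125), (44.61798095703125, 162.20205688476562), 87.53392028808594)
[[180 200 220]
 [608 654 579]
 [551 521 524]]
knobs
[0.506 0.206 0.131]
```

View pics/a7_t.png

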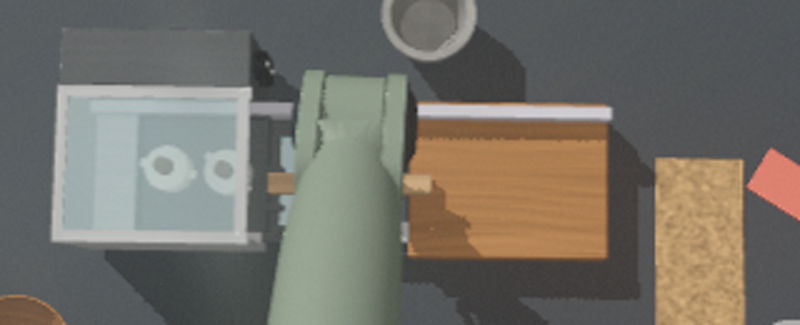

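View pics/a7_s.png

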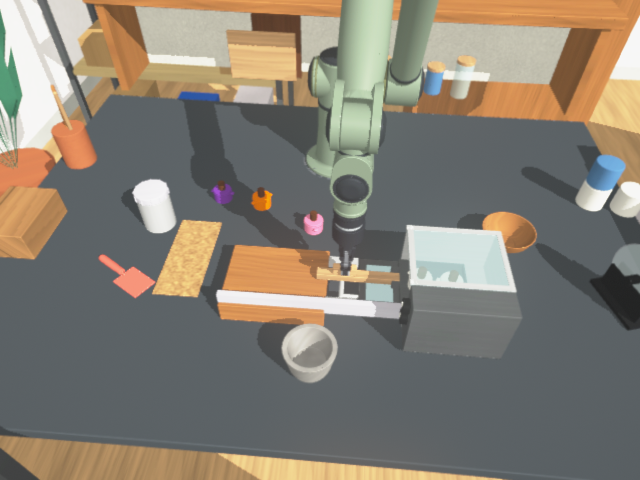

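step_arm(targets="-4 0 0 0 0 0 1;-4 0 0 0 0 0 1;-4 0 0 0 0 0 1;-4 0 0 0 0 0 1;-4 0 0 0 0 0 1;-4 0 0 0 0 0 1;-4 0 0 0 0 0 1;-4 0 0 0 0 0 1;-4 0 0 0 0 0 1;-4 0 0 0 0 0 1;-4 0 0 0 0 0 1;0 0 0 0 0 0 1")

```text
t: 33.82
ee_pos: [0.585, 0.1, 0.1059]
orientation: [3.137, -0.001, -1.57]
force: [-5.0, -1.9, -4.6]
width: 0.207
```

Run:
```python
from h import *
ob();c=cap('top','a8_t.png'); cv2.imwrite('pics/a8_tc.png',cv2.resize(c['color'][150:280,150:350],None,fx=4,fy=4,interpolation=cv2.INTER_CUBIC))
c=cap('scene','a8_s.png'); cv2.imwrite('pics/a8_sc.png',cv2.resize(c['color'][210:360,330:530],None,fx=4,fy=4,interpolation=cv2.INTER_CUBIC))
for n in ['top','scene']: print([(np.round(d['point'],4),round(d['p'],2)) for d in robot.pinpoint('tray',n)],[(np.round(d['point'],4),round(d['p'],2)) for d in robot.pinpoint('tray_gap',n)],[(np.round(d['point'],4),round(d['p'],2)) for d in robot.pinpoint('cocotte0',n)])
```

```text
t 33.82 pos [585.  100.  105.9] rpy [ 3.1375e+00 -8.0000e-04 -1.5700e+00] F [-5.  -1.9 -4.6] w 0.207 q [ 0.05  0.53 -0.26  0.78 -0.   -1.53]
[] [] [(array([ 0.2622, -0.2207, -0.0054]), 0.81), (array([ 0.2443, -0.3462, -0.0024]), 0.75), (array([ 0.3498, -0.0456,  0.0013]), 0.59)]
[] [(array([0.5757, 0.2387, 0.0662]), 0.54), (array([ 0.3734, -0.5037, -0.002 ]), 0.25)] [(array([ 0.3538, -0.0492,  0.0034]), 0.92), (array([ 0.264 , -0.2139,  0.0007]), 0.91), (array([ 2.421e-01, -3.438e-01,  1.000e-04]), 0.66), (array([0.5973, 0.1978, 0.0562]), 0.53)]
```

View pics/a8_tc.png

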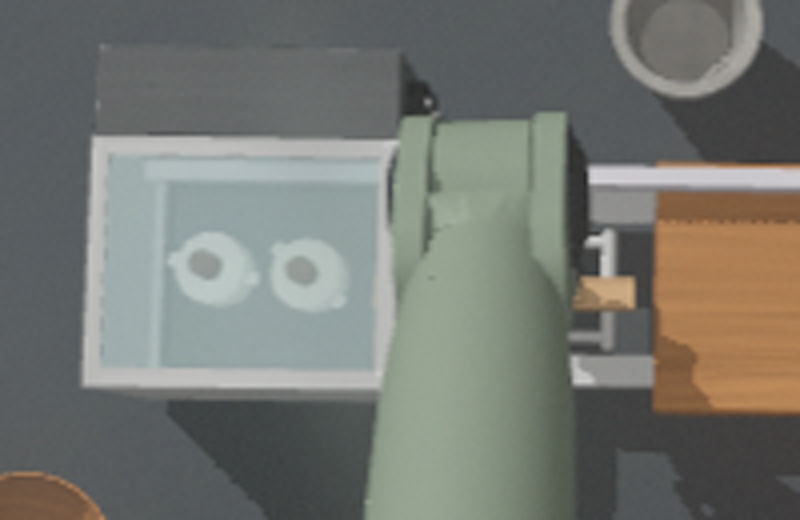

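View pics/a8_sc.png

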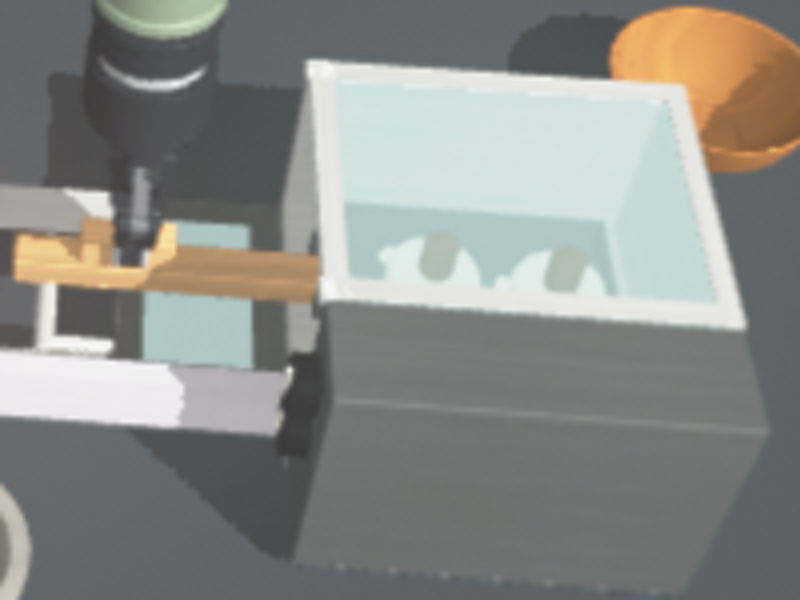

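Run:
```python
from h import *
c=cap('top')
def at(u,v,z):
    a=unproj(c,u,v,1.0);o=-c['R'].T@c['t'];d=a-o;return o+d*(z-o[2])/d[2]
for (a,b,z,nm) in [(205,265,.127,'knobF'),(302,270,.127,'knobR'),(165,300,.077,'front rim')]:
    print(nm,at(150+a/4,150+b/4,z))
```

```text
knobF [0.59699279 0.3601469  0.127     ]
knobR [0.5943393  0.28482186 0.127     ]
front rim [0.57460213 0.40437749 0.077     ]
```

step_arm(targets="0 2 0 0 0 0 1;1 3 0 0 0 0 1;5 0 0 0 0 0 1;10 0 0 0 0 0 1;15 0 0 0 0 0 1;20 0 -1 0 0 0 1;24 0 -2 0 0 0 1;24 0 -3 0 0 0 1;24 0 -2 0 0 0 1;24 0 0 0 0 0 1;24 0 0 0 0 0 1;24 0 0 0 0 0 1")

```text
t: 35.27
ee_pos: [0.5832, -0.0971, 0.1159]
orientation: [-3.138, 0.0, -1.572]
force: [0.4, 0.1, -0.2]
width: 0.206
```

step_arm(targets="24 0 0 0 0 0 1;24 0 0 0 0 0 1;24 0 0 0 0 0 1;24 0 0 0 0 0 1;24 0 0 0 0 0 1;24 0 0 0 0 0 1;24 0 0 0 0 0 1;24 0 0 0 0 0 1;24 0 0 0 0 0 1;24 0 0 0 0 0 1;24 0 0 0 0 0 1;24 0 0 0 0 0 1")

```text
t: 36.27
ee_pos: [0.5824, -0.3855, 0.1157]
orientation: [-3.139, -0.001, -1.572]
force: [-0.3, -0.3, -0.8]
width: 0.205
```

Run:
```python
from h import *
ob();c=cap('top','a9_t.png');cap('scene','a9_s.png');cap('wrist','a9_w.png')
```

```text
t 36.27 pos [ 582.4 -385.5  115.7] rpy [-3.1388e+00 -1.0000e-03 -1.5720e+00] F [-0.3 -0.3 -0.8] w 0.205 q [-0.69  0.7   0.07  0.94  0.   -2.26]
```

View pics/a9_t.png

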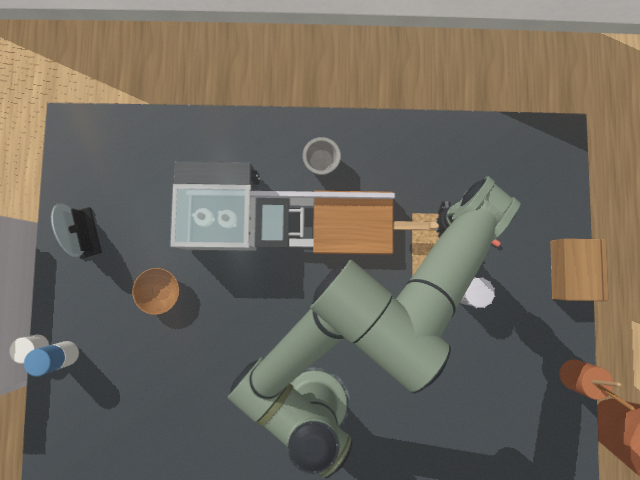

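View pics/a9_s.png

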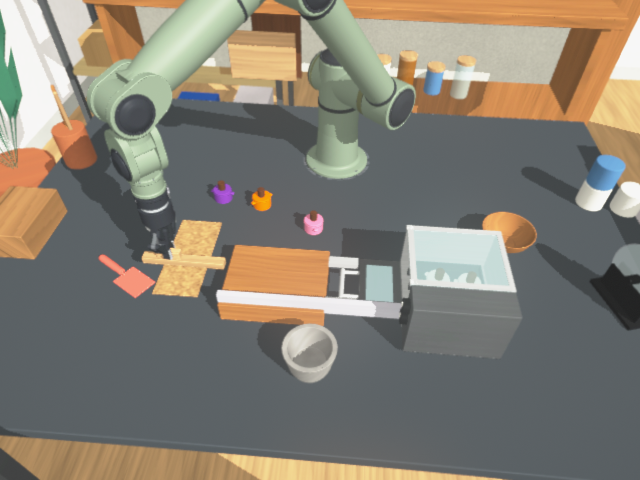

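View pics/a9_w.png

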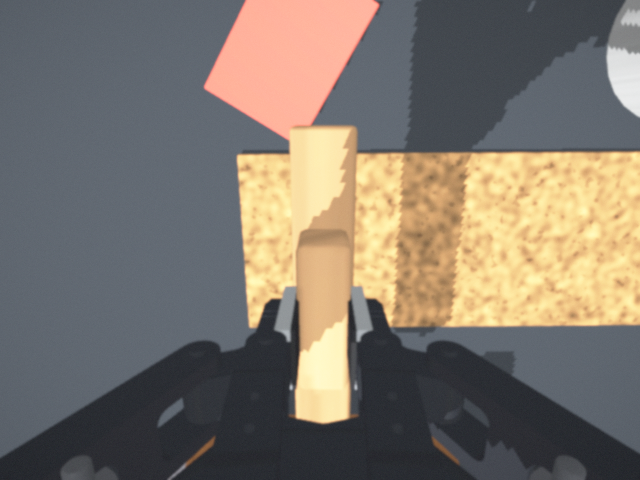

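step_arm(targets="0 0 0 0 0 0.112 1;0 0 0 0 0 0.112 1;0 0 0 0 0 0.112 1;0 0 0 0 0 0.112 1;0 0 0 0 0 0.112 1;0 0 0 0 0 0.112 1;0 0 0 0 0 0.112 1;0 0 0 0 0 0.112 1;0 0 0 0 0 0.112 1;0 0 0 0 0 0.112 1;0 0 0 0 0 0.112 1;0 0 0 0 0 0.112 1")

```text
t: 37.42
ee_pos: [0.5824, -0.3822, 0.1154]
orientation: [3.142, 0.001, -2.92]
force: [-0.2, 0.0, -0.6]
width: 0.207
```

step_arm(targets="0 0 0 0 0 0.112 1;0 0 0 0 0 0.112 1;20 0 0 0 0 0 1;20 0 0 0 0 0 1;20 0 5 0 0 0 1;20 0 10 0 0 0 1;20 1 15 0 0 0 1;20 1 15 0 0 0 1;1.5 0 10 0 0 0 1;0 0 0 0 0 0 1;0 0 0 0 0 0 1")

```text
t: 38.33
ee_pos: [0.461, -0.3811, 0.0601]
orientation: [3.141, 0.001, -3.139]
force: [0.0, -1.0, -0.5]
width: 0.208
```

Run:
```python
from h import *
ob();cap('wrist','b1_w.png'); c=cap('wrist'); P=cloud(c);X,Y,Z=P[...,0],P[...,1],P[...,2]
print([(np.round(d['point'],4),round(d['p'],2)) for d in robot.pinpoint('mat','wrist')])
c=cap('top'); print([(np.round(d['point'],4),round(d['p'],2)) for d in robot.pinpoint('mat','top')])
```

```text
t 38.33 pos [ 461.  -381.1   60.1] rpy [ 3.1414e+00  9.0000e-04 -3.1386e+00] F [ 0.  -1.  -0.5] w 0.208 q [-0.81  0.59 -0.29  0.68  0.   -0.82]
[]
[(array([ 0.4951, -0.3823, -0.0021]), 0.65)]
```

View pics/b1_w.png

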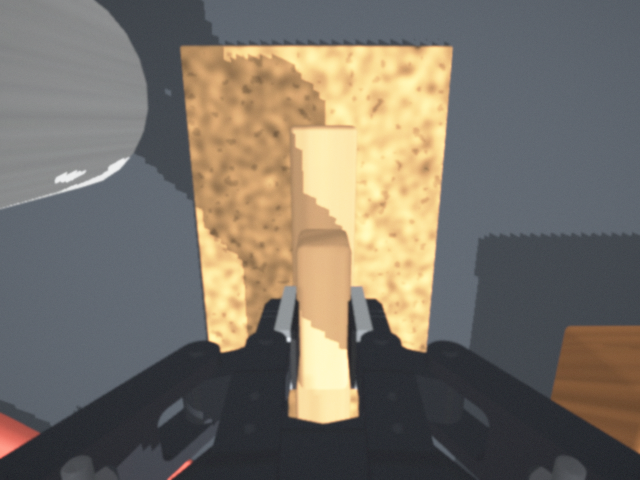

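step_arm(targets="0 -1.5 5 0 0 0 1;0 0 5 0 0 0 1;0 0 3 0 0 0 1;0 0 1 0 0 0 1;0 0 0 0 0 0 1;0 0 0 0 0 0 0.75;0 0 0 0 0 0 0.65;0 0 0 0 0 0 0.6;0 0 0 0 0 0 0.55;0 0 0 0 0 0 0.5;0 0 -20 0 0 0 0.5;0 0 -30 0 0 0 0.5")

```text
t: 39.58
ee_pos: [0.4586, -0.3808, 0.0933]
orientation: [3.137, -0.005, -3.139]
force: [0.2, -0.0, 0.4]
width: 0.5
```

step_arm(targets="0 0 -30 0 0 0 0.5;0 0 -30 0 0 0 0.5;0 0 -15 0 0 0 0.5;0 0 0 0 0 0 0.5")

```text
t: 39.92
ee_pos: [0.4624, -0.3847, 0.1753]
orientation: [-3.136, 0.005, -3.139]
force: [-1.1, -0.9, 0.2]
width: 0.5
```

Run:
```python
from h import *
ob()
for n in ['wrist','scene']:
    c=cap(n,n+'b2.png'); P=cloud(c);X,Y,Z=P[...,0],P[...,1],P[...,2]
    b=(X>0.3)&(X<0.7)&(Y>-0.45)&(Y<-0.31)
    q=P[b&(Z>0.037)&(Z<.06)]; print('grip',len(q),cv2.minAreaRect((q[:,:2]*1000).astype(np.float32)),np.median(q[:,2]))
    q=P[b&(Z>0.016)&(Z<.032)]; print('shaft',len(q),cv2.minAreaRect((q[:,:2]*1000).astype(np.float32)),np.median(q[:,2]))
    print([(np.round(d['point'],4),round(d['p'],2)) for d in robot.pinpoint('stick',n)],[(np.round(d['point'],4),round(d['p'],2)) for d in robot.pinpoint('mat',n)])
```

```text
t 39.92 pos [ 462.4 -384.7  175.3] rpy [-3.1361  0.0052 -3.1388] F [-1.1 -0.9  0.2] w 0.500 q [-0.82  0.47 -0.17  0.92  0.   -0.82]
grip 2393 ((457.0740966796875, -382.720458984375), (19.88374137878418, 59.11603927612305), 89.80634307861328) 0.04655844637016558
shaft 6068 ((492.4850158691406, -382.723876953125), (209.4987335205078, 26.072561264038086), 0.13725432753562927) 0.022659438989773836
[(array([ 0.4563, -0.3827,  0.0008]), 0.76)] []
grip 134 ((461.36468505859375, -380.9177551269531), (61.74552536010742, 21.573041915893555), 1.5223008394241333) 0.04481004767004554
shaft 472 ((496.25537109375, -381.1513977050781), (31.13251495361328, 212.75900268554688), 88.25537109375) 0.021705694194226743
[(array([ 0.4593, -0.3849,  0.0012]), 0.79)] [(array([ 4.935e-01, -3.834e-01, -2.000e-04]), 0.62)]
```

View pics/wristb2.png

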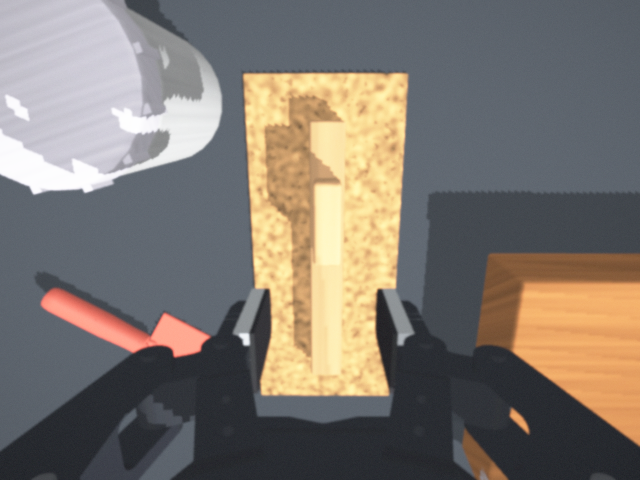

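step_arm(targets="-7.3 24 0 0 0 0 0.5;-7.3 24 0 0 0 0 0.5;-7.3 24 0 0 0 0 0.5;-7.3 24 0 0 0 0 0.5;-7.3 24 0 0 0 0 0.5;-7.3 24 0 0 0 0 0.5;-7.3 24 0 0 0 0 0.5;-7.3 24 0 0 0 0 0.5;-7.3 24 0 0 0 0 0.5;-7.3 24 0 0 0 0 0.5;-7.3 24 0 0 0 0 0.5;-7.3 24 0 0 0 0 0.5")

```text
t: 41.22
ee_pos: [0.5469, -0.0931, 0.1697]
orientation: [3.141, -0.002, -3.139]
force: [-0.0, -0.2, 0.1]
width: 0.499
```

step_arm(targets="-7.3 24 0 0 0 0 0.5;-7.3 24 0 0 0 0 0.5;-7.3 24 0 0 0 0 0.5;-7.3 24 0 0 0 0 0.5;-7.3 24 0 0 0 0 0.5;-7.3 24 0 0 0 0 0.5;0 2 0 0 0 0 0.5;0 0 0 0 0 0 0.5;0 0 0 0 0 0 0.5")

```text
t: 41.97
ee_pos: [0.59, 0.0514, 0.1699]
orientation: [-3.141, -0.002, -3.139]
force: [0.9, -0.5, -0.5]
width: 0.504
```

Run:
```python
from h import *
ob();c=cap('wrist','b3_w.png');print(robot.pinpoint('door_bar','wrist'))
cap('top','b3_t.png')
print(robot.pinpoint('door_bar','top'))
P=cloud(c);X,Y,Z=P[...,0],P[...,1],P[...,2]
q=P[(X>.53)&(X<.66)&(Y>.02)&(Y<.075)&(Z>.035)&(Z<.06)];print(len(q),np.percentile(q,[3,50,97],axis=0))
```

```text
t 41.97 pos [590.   51.4 169.9] rpy [-3.1412e+00 -1.9000e-03 -3.1387e+00] F [ 0.9 -0.5 -0.5] w 0.504 q [-0.04  0.46 -0.19  0.92 -0.   -0.04]
[{'point': [0.5929, 0.0476, 0.0463], 'p': 0.96}]
[]
5657 [[0.53164716 0.0241489  0.04731628]
 [0.60515441 0.05103947 0.05270509]
 [0.65745392 0.07294188 0.05988198]]
```

View pics/b3_w.png

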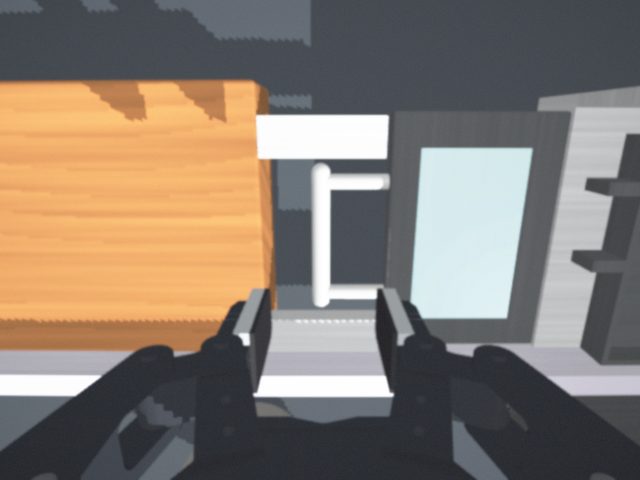

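Run:
```python
from h import *
c=cap('wrist');
for u,v in [(590,187),(577,260),(600,262)]: print(unproj(c,u,v))
P=cloud(c);X,Y,Z=P[...,0],P[...,1],P[...,2]
m=(X>.53)&(X<.62)&(Y>.19)&(Y<.3)&(Z>.066)&(Z<.09);q=P[m];print(len(q),np.percentile(q,[1,50,99],axis=0))
```

```text
[0.55464763 0.21757116 0.06022401]
[0.60256216 0.21732725 0.06223944]
[0.59804967 0.22053656 0.07810299]
3206 [[0.53542207 0.2168714  0.06616894]
 [0.58371864 0.23675068 0.0749025 ]
 [0.61876969 0.24119271 0.07809653]]
```

step_arm(targets="-2 -2 20 0 0 0 0.68;0 0 25 0 0 0 0.68;0 0 25 0 0 0 0.68;0 0 25 0 0 0 0.68;0 0 17 0 0 0 0.68;0 0 9 0 0 0 0.68;0 0 0 0 0 0 0.9;0 0 0 0 0 0 1;0 0 0 0 0 0 1;0 0 0 0 0 0 1;0 0 0 0 0 0 1", force=30)

```text
t: 43.13
ee_pos: [0.5917, 0.0495, 0.0502]
orientation: [-3.141, -0.002, -3.139]
force: [-5.2, 0.1, -2.0]
width: 0.128
```

Run:
```python
from h import *
ob();c=cap('wrist','b4_w.png')
import numpy as np
t=np.linspace(1.571,0,25); y=-9*np.cos(t)-152*np.sin(t); z=152*np.cos(t)-9*np.sin(t)
print("; ".join("0 %.1f %.1f"%(a,-b) for a,b in zip(np.diff(y),np.diff(z))), y[-1]-y[0], z[-1]-z[0])
```

```text
t 43.13 pos [591.7  49.5  50.2] rpy [-3.1412e+00 -1.7000e-03 -3.1389e+00] F [-5.2  0.1 -2. ] w 0.128 q [-0.04  0.6  -0.31  0.66 -0.   -0.04]
0 -0.3 -10.0; 0 0.4 -10.0; 0 1.0 -9.9; 0 1.7 -9.8; 0 2.3 -9.7; 0 3.0 -9.5; 0 3.6 -9.3; 0 4.2 -9.1; 0 4.8 -8.8; 0 5.3 -8.4; 0 5.9 -8.1; 0 6.4 -7.7; 0 6.9 -7.2; 0 7.3 -6.8; 0 7.7 -6.3; 0 8.1 -5.8; 0 8.5 -5.2; 0 8.8 -4.6; 0 9.1 -4.1; 0 9.3 -3.5; 0 9.6 -2.8; 0 9.7 -2.2; 0 9.8 -1.6; 0 9.9 -0.9 142.9981637884759 161.0309581402892
```

View pics/b4_w.png

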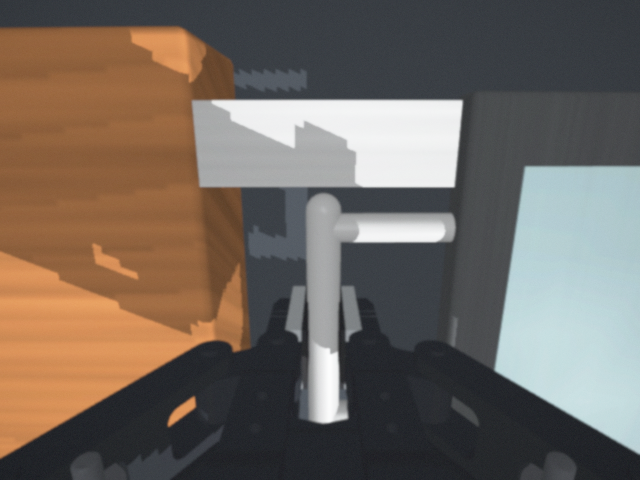

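step_arm(targets="0 -0.3 -10 0 0 0 1;0 0.4 -10 0 0 0 1;0 1 -9.9 0 0 0 1;0 1.7 -9.8 0 0 0 1;0 2.3 -9.7 0 0 0 1;0 3 -9.5 0 0 0 1;0 3.6 -9.3 0 0 0 1;0 4.2 -9.1 0 0 0 1")

```text
t: 43.85
ee_pos: [0.5917, 0.0653, 0.1286]
orientation: [-3.14, -0.001, -3.139]
force: [-5.1, -0.3, -4.9]
width: 0.126
```

step_arm(targets="0 4.8 -8.8 0 0 0 1;0 5.3 -8.4 0 0 0 1;0 5.9 -8.1 0 0 0 1;0 6.4 -7.7 0 0 0 1;0 6.9 -7.2 0 0 0 1;0 7.3 -6.8 0 0 0 1;0 7.7 -6.3 0 0 0 1;0 8.1 -5.8 0 0 0 1")

```text
t: 44.52
ee_pos: [0.5916, 0.1154, 0.1889]
orientation: [-3.135, -0.0, -3.141]
force: [-9.2, -9.5, 4.7]
width: 0.125
```

Run:
```python
from h import *
ob();c=cap('wrist','b5_w.png')
```

```text
t 44.52 pos [591.6 115.4 188.9] rpy [-3.1350e+00 -2.0000e-04 -3.1407e+00] F [-9.2 -9.5  4.7] w 0.125 q [ 0.07  0.47 -0.14  0.97 -0.01  0.07]
```

View pics/b5_w.png

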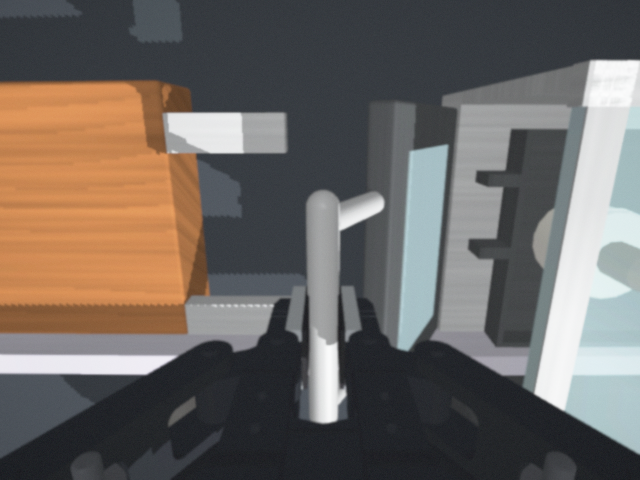

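step_arm(targets="0 8.5 -5.2 0 0 0 1;0 8.8 -4.6 0 0 0 1;0 9.1 -4.1 0 0 0 1;0 9.3 -3.5 0 0 0 1;0 9.6 -2.8 0 0 0 1;0 9.7 -2.2 0 0 0 1;0 9.8 -1.6 0 0 0 1;0 7 -0.5 0 0 0 1;0 0 0 0 0 0 1")

```text
t: 45.32
ee_pos: [0.5931, 0.1907, 0.2146]
orientation: [3.141, 0.004, -3.138]
force: [-5.4, -0.6, 5.3]
width: 0.122
```

Run:
```python
from h import *
ob();c=cap('wrist','b6_w.png')
```

```text
t 45.32 pos [593.1 190.7 214.6] rpy [ 3.1413  0.0045 -3.1377] F [-5.4 -0.6  5.3] w 0.122 q [ 0.19  0.48 -0.05  1.04 -0.    0.19]
```

View pics/b6_w.png

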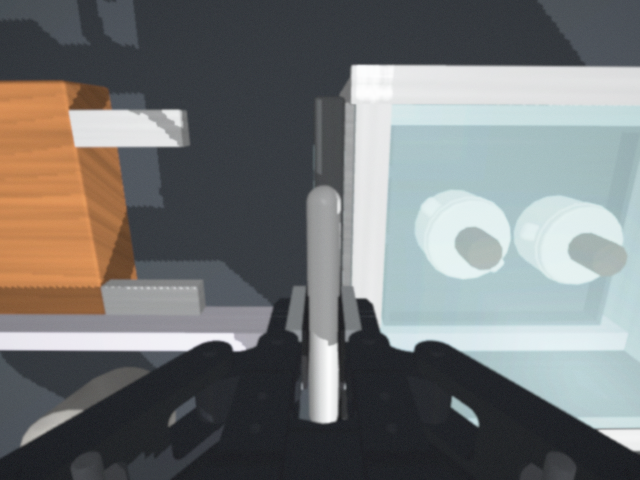

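step_arm(targets="0 1 0 0 0 0 1;0 1 0 0 0 0 1;0 1 0 0 0 0 1;0 0 0 0 0 0 1;0 0 0 0 0 0 1")

```text
t: 45.78
ee_pos: [0.5931, 0.1922, 0.2147]
orientation: [-3.14, 0.004, -3.139]
force: [-6.1, -3.8, 7.0]
width: 0.126
```

step_arm(targets="0 1 0 0 0 0 1;0 1 0 0 0 0 1;0 0 0 0 0 0 1")

```text
t: 46.03
ee_pos: [0.5931, 0.1927, 0.2147]
orientation: [-3.137, 0.004, -3.14]
force: [-6.1, -7.2, 7.2]
width: 0.126
```

step_arm(targets="0 1.5 0 0 0 0 1;0 1.5 0 0 0 0 1;0 1 0 0 0 0 1;0 0 0 0 0 0 1;0 0 0 0 0 0 1")

```text
t: 46.45
ee_pos: [0.5931, 0.193, 0.2147]
orientation: [-3.129, 0.004, 3.141]
force: [-7.2, -18.5, 9.1]
width: 0.124
```

Run:
```python
from h import *
ob()
c=cap('wrist');P=cloud(c);X,Y,Z=P[...,0],P[...,1],P[...,2]
m=(X>.52)&(X<.57)&(Y>.15)&(Y<.22)&(Z>.13)&(Z<.19);q=P[m];print(np.percentile(q,[1,5,25,50,75,99],axis=0))
cv2.imwrite('pics/b7_w.png',c['color'])
```

```text
t 46.45 pos [593.1 193.  214.7] rpy [-3.1294  0.0042  3.141 ] F [ -7.2 -18.5   9.1] w 0.124 q [ 0.2   0.48 -0.04  1.05 -0.01  0.2 ]
[[0.52040151 0.18783785 0.16207749]
 [0.52209418 0.18976188 0.16332583]
 [0.52980337 0.19960218 0.16476946]
 [0.54001481 0.20747049 0.18034251]
 [0.55192225 0.2135748  0.18109141]
 [0.56920898 0.21975407 0.18225521]]
```

View pics/b7_w.png

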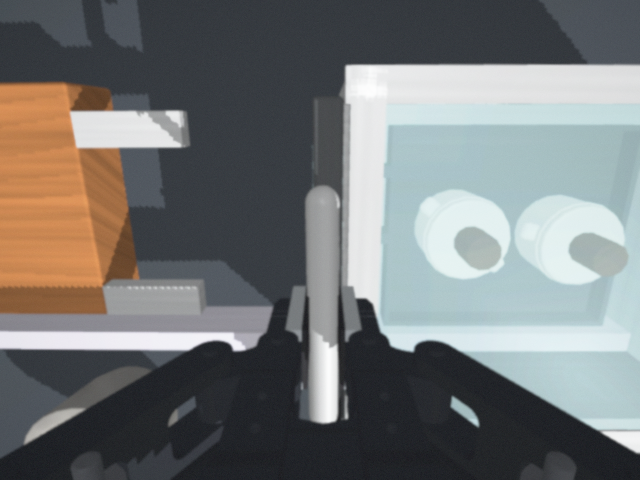

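step_arm(targets="0 -3 0 0 0 0 1;0 -3 0 0 0 0 0.9;0 0 0 0 0 0 0.75;0 0 0 0 0 0 0.65;0 0 0 0 0 0 0.6;0 0 0 0 0 0 0.6;0 0 -10 0 0 0 0.6;0 0 -20 0 0 0 0.6;0 0 -20 0 0 0 0.6;0 0 -10 0 0 0 0.6;0 0 0 0 0 0 0.6")

```text
t: 47.42
ee_pos: [0.594, 0.1932, 0.2741]
orientation: [3.14, 0.005, -3.139]
force: [0.3, 0.2, 0.4]
width: 0.403
```

Run:
```python
from h import *
ob()
c=cap('wrist','b8_w.png');P=cloud(c);X,Y,Z=P[...,0],P[...,1],P[...,2]
q=P[(X>.54)&(X<.64)&(Y>.15)&(Y<.23)&(Z>.198)&(Z<.225)];print('bar',len(q),np.percentile(q,[2,50,98],axis=0))
print(robot.pinpoint('door_bar','wrist'))
```

```text
t 47.42 pos [594.  193.2 274.1] rpy [ 3.1405  0.0055 -3.1386] F [0.3 0.2 0.4] w 0.403 q [0.2  0.45 0.06 1.17 0.   0.19]
bar 3946 [[0.54292994 0.18624887 0.20928207]
 [0.58489931 0.19193291 0.21323402]
 [0.63655008 0.19757937 0.21506661]]
[{'point': [0.5927, 0.1904, 0.2092], 'p': 0.94}]
```

View pics/b8_w.png

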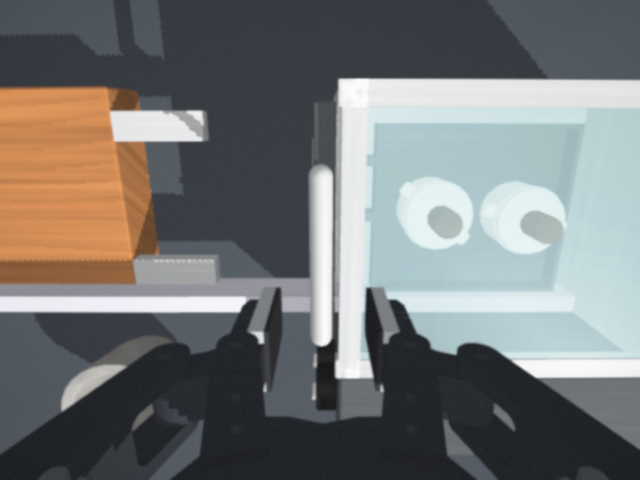

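step_arm(targets="0 0 -20 0 0 0 0.6;10 -5 -25 0 0 0 0.6;20 -10 -10 0 0 0 0.6;20 -10 0 0 0 0 0.6;20 -10 0 0 0 0 0.6;20 -10 0 0 0 0 0.6;20 -10 0 0 0 0 0.6;20 -10 0 0 0 0 0.6;10 -5 0 0 0 0 0.6;0 0 0 0 0 0 0.6;0 0 0 0 0 0 0.6")

```text
t: 48.43
ee_pos: [0.4521, 0.1222, 0.3251]
orientation: [3.142, -0.001, -3.139]
force: [1.1, -0.1, -0.2]
width: 0.4
```

Run:
```python
from h import *
ob()
for n in ['scene','top']:
    cap(n,n+'_end.png')
    for o in ['door_bar','stick','mat','mortar','bowl','canister','spatula','cocotte0']:
        print(n,o,[(np.round(d['point'],3),round(d['p'],2)) for d in robot.pinpoint(o,n) if d['p']>.45])
```

```text
t 48.43 pos [452.1 122.2 325.1] rpy [ 3.1415e+00 -8.0000e-04 -3.1393e+00] F [ 1.1 -0.1 -0.2] w 0.400 q [ 0.11  0.13 -0.25  1.19  0.    0.1 ]
scene door_bar [(array([0.591, 0.191, 0.206]), 0.81)]
scene stick [(array([ 0.462, -0.383,  0.003]), 0.9)]
scene mat [(array([ 0.492, -0.383,  0.002]), 0.75)]
scene mortar [(array([ 0.806, -0.009,  0.001]), 0.72)]
scene bowl [(array([ 0.362,  0.514, -0.   ]), 0.93), (array([ 0.805, -0.009, -0.002]), 0.48), (array([ 0.598, -0.017, -0.001]), 0.47)]
scene canister [(array([ 0.373, -0.507, -0.   ]), 0.62)]
scene spatula [(array([ 0.581, -0.54 , -0.003]), 0.57)]
scene cocotte0 [(array([ 0.242, -0.347,  0.001]), 0.92), (array([ 0.264, -0.217,  0.001]), 0.89), (array([ 0.351, -0.051,  0.006]), 0.8)]
top door_bar [(array([0.593, 0.194, 0.209]), 0.67)]
top stick [(array([ 0.458, -0.384,  0.003]), 0.6)]
top mat []
top mortar [(array([ 0.808, -0.015,  0.001]), 0.85)]
top bowl [(array([ 0.36 ,  0.512, -0.   ]), 0.92)]
top canister [(array([ 0.372, -0.508, -0.   ]), 0.78)]
top spatula [(array([ 0.581, -0.539,  0.   ]), 0.95)]
top cocotte0 [(array([ 0.258, -0.22 , -0.004]), 0.8), (array([ 0.352, -0.047, -0.001]), 0.64)]
```

View pics/scene_end.png

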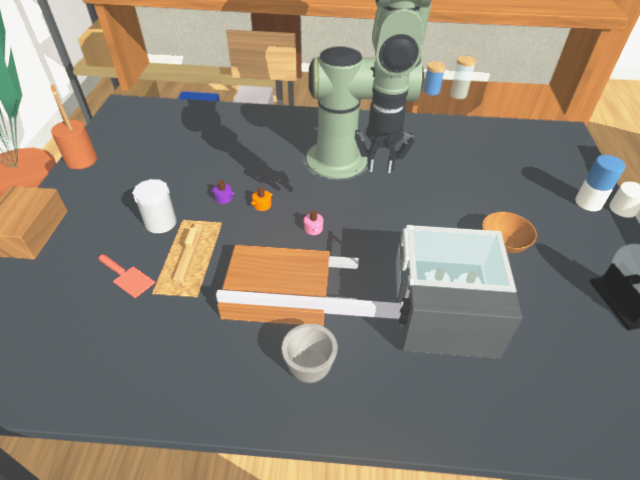

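View pics/top_end.png

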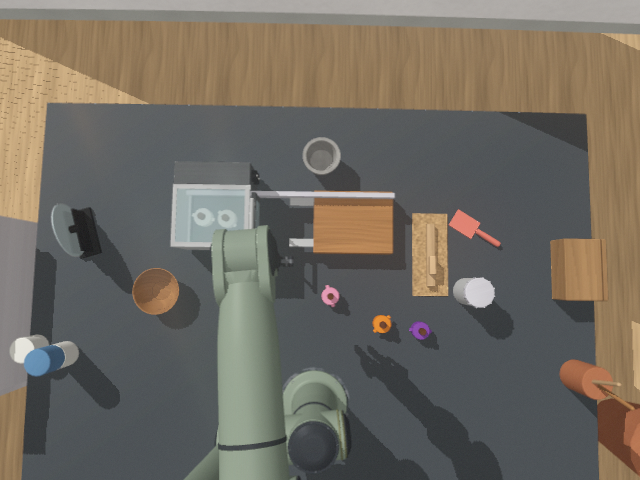

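All is in place, so I am handing the job in.

```bash
python3 -c "
from workcell import robot
print(robot.job_done())"
```

```text
the job is handed in; nothing more can be done
None
```

The oven is loaded and shut, and I handed the job in at about 48 s.

**What I did**
- I pulled the door level and stood both white cocottes on the tray. Only two white ones were there. One was found about 25 mm from where it started when I came for it, so I measured it again before gripping.
- With the stick I brought the tray flush to the fence while it was still short of the doorway, then fed it into the oven.
- I laid the stick back on its mat and pushed the door up to its stop.

**Last checks**
- **Tray:** its origin is at about oven y 341 mm (wanted 330–355), measured from the lugs before I shut the door.
- **Cocottes:** both stand upright on the tray, seen through the glass roof.
- **Fence:** the tray's side was flush from before the runners up to entering the doorway, and I kept a sideways push of about 3–5 N toward the fence to the end. Once the tray was under the roof I could not measure its side directly.
- **Stick:** its middle is within about 2 mm of the mat's middle, square to the mat.
- **Door:** the bar is at world y 0.192 m, where it belongs when shut. It met a hard stop at about 18 N and stayed there after I let go.
- **Other things:** the mortar, bowl, canister, spatula and coloured look-alikes read the same as at the start to within 6 mm, about what the detectors can tell. The purple one was missed in the last top view but found in the scene view.

No check failed. The cameras disagreed by up to about 5 mm on some points, and the readings for the tray's final origin spread over about 4 mm (339–343 mm), all inside its limits.

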